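# File a slide tray through the magazine's notched guide head

## Task

One bay of the slide-tray magazine is empty. Holding the guide head's release bar up, slide the head over the empty bay and let the bar go so that it drops fully into the notch there; then take the slide tray from the sloping rest, turn it upright and edge-on, and post it through the head's slot, long side level, so that it stands in that bay with the head still locked above it. Leave the trays already filed and the things standing round about where they are.

Things in the scene. Friction and masses are not known exactly. Their poses are not given: they have to be found in the camera images.
- magazine: Slide-tray magazine, fixed: grey base 195 (x) x 320 (y) x 12 mm, origin under its middle on the bench, y axis along its rods, front (-x) facing the robot, turned up to 0.3 rad. Four upright bays stand at y = -112.5, -67.5, 67.5, 112.5 mm, each 14 mm wide (y), 118 mm long (x), floor 12 mm and flared rim 82 mm above the bench, open at the top. Three hold a tray, one is empty.
- head (a joint): Guide head, a white bridge 50 mm wide (y), 172 mm long (x), riding on the rods above the trays. Value (m) = y of its slot on the magazine, -0.1145 to 0.1145. A notch for the pawl over each bay; between them a parking recess 56 mm wide in the middle, where it starts with the bar down and can shift +-24 mm. It leaves the recess or a notch only with the release bar up, then slides with 1 to 2 N.
- slot (a point): Middle of the head's slot, level with the head's top face, 120 mm above the bench. The slot goes straight down through the head, 15 mm wide along the magazine's y, 120 mm long along its x; small funnel lips along its edges reach 123 mm above the bench. The head's underside is at 110 mm, 8 mm above the filed trays. Axes as the magazine's.
- release_bar (a joint): Release bar on the head: 0 = fully down (pawl at the bottom of a notch), 0.026 m = top stop. It rides with the head and slides straight up against a spring (5 N at the bottom, 8 N at the top). The pawl clears all teeth from 0.018 m up. Let go, it springs down; the teeth between notches have sloping roofs that draw the head to the nearer notch.
- bar_grip (a point): Grip point of the release bar: a level black ribbed handle 78 mm long along the magazine's x, 12 mm wide along y, 14 mm tall, jutting from the front of the head towards the robot, 35 mm of it before this point and 43 mm behind. Free to grip from above within 25 mm of this point, which lies at half its height, 88 mm above the bench when down. Axes as the magazine's.
- empty_bay (a point): Middle of the floor of the empty bay (a thin dark rubber liner, 100 x 12 mm, lies there), 13 mm above the bench. Axes as the magazine's.
- rest: Sloping steel rest, fixed, right of the magazine: base 110 (x) x 140 (y) x 8 mm, origin under its middle on the bench, its y axis about across the bench (turned 1.07 to 1.87 rad). Two wings, each 18 mm wide, 78 mm apart, carry the tray to be filed from below near its two ends; between them the tray is free on both faces.
- tray_mid (a point): Centre of the tray to be filed: flat grey board, x axis along its 110 mm, y through its 10 mm, z up its 90 mm; 0.06 to 0.13 kg. It starts in the rest, leaning 30 degrees from upright, upper edge towards the rest's -x side (to the right), lower edge 30 mm above the bench and behind a 10 mm lip, so it is drawn out along its own z. Either face may look either way once filed.
- filed_a_mid (a point): Centre of filed tray 1 of three, the same kind of tray (110 x 10 x 90 mm), standing upright in its bay, its top 102 mm above the bench. Leave alone.
- filed_b_mid (a point): Centre of filed tray 2 of three, the same kind of tray (110 x 10 x 90 mm), standing upright in its bay, its top 102 mm above the bench. Leave alone.
- filed_c_mid (a point): Centre of filed tray 3 of three, the same kind of tray (110 x 10 x 90 mm), standing upright in its bay, its top 102 mm above the bench. Leave alone.
- amber_bottle_at (a point): Bystander, leave alone: small amber glass bottle, 31 mm across, 78 mm tall, just beyond the right-hand end of the magazine. Point on its axis 20 mm above its underside.
- specimen_cup_1_at (a point): Bystander, leave alone: specimen cup with screw lid, 52 mm across, 56 mm tall, in front of the magazine's left part; it stands lower than the release bar. Point on its axis 20 mm above its underside.
- spirit_bottle_at (a point): Bystander (does not move): white bottle, 62 mm across, 155 mm tall, behind the magazine. Point on its axis 20 mm above its underside.
- lancet_box_at (a point): Bystander (does not move): carton 52 x 75 x 58 mm tall, behind the magazine. Point on its axis 20 mm above its underside.
- cover_glass_at (a point): Bystander (does not move): flat carton 46 x 48 x 18 mm tall, beyond the left-hand end of the magazine. Point on its axis 20 mm above its underside.
- marker_black_at (a point): Bystander (does not move): black marker pen, 135 mm long, 16 mm thick, lying on the bench near the front edge. Point on its axis 8 mm above its underside.

How it is judged:
By the outcome, as a careful person would: the job done as asked, in the order asked, and still so for the second after the job is handed in, with the robot touching nothing.
It also fails if it takes over 59 s, if anything falls off the work surface, if the arm or the gripper's body presses on something with over 40 N, if the wrist force passes 120 N, or if a joint passes its speed limit or range.

## Robot

A 7-joint arm with a two-finger parallel gripper is mounted at the origin on a cart in front of the work surface, level with it; the furniture and walls round the work are solid. World frame = base frame: x ahead of the robot, y to its left, z up, the work surface at z = 0. Lengths are in m, angles in degrees, forces in N, time in s.
With the tool pointing down it reaches from about 0.4 to 0.875 m from the base axis. Payload 19.3 kg.
Tool frame: the origin (TCP) lies midway between the tips of the shut fingers; the grasp point (between the pads) lies env.grip_point_offset behind it (env.grip_point_offset is the distance from the TCP to the grasp point, in m); z points along the fingers, y is the direction in which the jaws open and shut (so a half turn about z gives the same grasp; the last joint's range is limited). The gripper opens to 85 mm and grips with 20 to 120 N. Pads are 22 mm wide; open, the fingers measure 114 mm over their backs; the gripper's body (76 mm by 85 mm) begins 54 mm behind the grasp point. The pads swing forward as they close: fully open they stand 13 mm farther back than shut.
Start: joints at [63.415, 29.874, -2.08, 91.645, 1.215, 58.505, -6.463], TCP at [0.24, -0.577, 0.231] pointing down, gripper open.
Joint ranges: [-166.77, 166.77], [-17.47, 122.26], [-85.68, 81.53], [9.62, 139.38], [-72.42, 252.41], [9.2, 110.78], [-144.41, 144.41]. Speed limits (degrees/s): [108.29, 108.29, 136.94, 136.94, 172.46, 172.46, 172.46].

## Interface

Orientations are given as [roll, pitch, yaw] about the fixed x, y, z axes, in that order (R = Rz(yaw) Ry(pitch) Rx(roll)).
In Python, from rig import env gives the robot as it stands.
- The arm moves only by the tool step_arm, never from a script. Its arguments are lists of equal length, an entry for each row: "linear": the shift along the tool's x, y, z in cm, a list of three; "twist": the turn about the tool's z in rad; "hand": the closure in counts, from 0 (fully open) to 255 (shut). A call has exactly 8 rows; each row shifts and turns the pose as measured when the row begins, along the tool's axes as they then stand; what a row does not reach is not made up. A row lasts 1/12 s, in which the tool goes at most 41.7 mm and 7.16 degrees, less where a joint would pass 70% of its speed; a pose out of reach is approached as far as the arm can. A call with a gripper value outside its range is refused whole. The fingers move at their own pace and stop on an object; the grip force is fixed at half the most. Time passes only in rows, so rows that do not move let the fingers close, or fill a call up. It gives the time, the measured TCP pose, the force and the opening at its end, in the units of the state.
- env.get_state(): the state, without advancing time (a new reading comes with each control period).
- env.grab_frame(name): name is "side" or "top" or "wrist"; returns a dict with "img" (400x640x3 uint8, red, green, blue), "range_z" (400x640 float32, m along the optical axis (not along the pixel's ray), 0 where there is no reading), "intrinsics" (3x3 intrinsics, pixels), "dist_coeffs" ([k1, k2, p1, p2, k3] as OpenCV has them; the pictures are not rectified), "world_to_cam" (4x4, takes a point from world to camera coordinates). Camera axes: x right, y down, z forward; pixel columns grow to the right and rows downward; lengths in m; the calibration is good to about 2 mm. A picture is of the moment at which its call begins.
- env.job_done(): hands the job in, once; it reports no verdict.
Trained networks look in the newest picture that a camera, given by its name, has taken for a name from the list of things; names that differ only in an ending like _2 or _b are one class to them, and where a whole thing is asked for, a point or a joint stands for the part that bears it (a point fixed in the world has none). Each returns a list of dicts, best first, with "conf" (0 to 1); they miss things now and then, are a little off and sometimes report something else, mostly with a low value. They report only what shows in the picture. A call takes as long as a camera call.
- env.recognise(camera, thing): "position" ([column, row] as shares, 0 to 1, of the picture: columns of its width, rows of its height, amid what is visible of it).
- env.regions_of(camera, thing): "mask" (400x640 bool, what is visible of it) and "position" ([column, row] as shares, 0 to 1, of the picture: columns of its width, rows of its height, amid what is visible of it).
- env.spot_point(camera, thing): "position" ([column, row] as shares, 0 to 1, of the picture: columns of its width, rows of its height: a listed point, or the origin of a listed thing).
The state is a dict: "t": time; "q": joint angles; "joint_vel": joint speeds; "tau": joint torques, N m; "tool_pos": TCP position; "tool_rot": TCP orientation; "contact_force": force on the tool from outside, world axes, zero at the start; "moment": the same for the moment, N m; "gripper_width": finger opening in m.
Only numpy, scipy, OpenCV 4.12 (cv2) and the standard library are available. Lean on these libraries where they do the work, as an engineer would, in place of code of your own. Each camera call takes 0.05 s, during which the arm holds its last target.

## Working session

There is one attempt and no reset: what is moved stays moved. The work goes in short steps, Python scripts to look and compute and a tool call to move; the robot and the scene stay as the last step left them, time stands still between calls to the robot, and variables do not carry over. Pictures are saved under pics/ and viewed, and the job is handed in when it is done.

Besides the shell and the picture viewer there is one more tool, called after "Request:" by a JSON object that holds its "name" and its "arguments". step_arm: Moves the arm, as the interface text tells. Its arguments: {"type":"object","properties":{"linear":{"type":"array"},"twist":{"type":"array"},"hand":{"type":"array"}},"required":["linear","twist","hand"]}

```bash
ls; mkdir -p pics; python3 - <<'E'
from rig import env
import cv2
print(env.get_state(), env.grip_point_offset)
for n in ["side","top","wrist"]:
    f=env.grab_frame(n); cv2.imwrite(f"pics/a_{n}.png",f["img"][:,:,::-1]); print(n,f["intrinsics"],f["dist_coeffs"],f["world_to_cam"])
E
```

```text
pics
{'t': 0.0, 'q': array([63.41461788, 29.9074961 , -2.08329731, 91.6730904 ,  1.21452139,
       58.50565554, -6.46380271]), 'joint_vel': array([ 0.03451304,  0.03593768, -0.03488578,  0.0286891 , -0.02926891,
        0.02265911,  0.05461014]), 'tau': array([-4.92319268e-04, -9.27117920e+01,  1.97961710e+00, -3.69931090e+01,
        1.77969213e-02,  8.24380433e-03,  8.80863399e-05]), 'tool_pos': array([ 0.23966836, -0.5768546 ,  0.23074774]), 'tool_rot': array([-1.79935904e+02,  3.55638488e-03,  2.25633604e+01]), 'contact_force': array([-0.01425028,  0.75896114,  0.08120707]), 'moment': array([0.03465597, 0.03070385, 0.00465811]), 'gripper_width': 0.08532987952050354} 0.0187
side [[366.96156711   0.         321.46062208]
 [  0.         366.96156711 201.74757095]
 [  0.           0.           1.        ]] [-0.01447359  0.          0.          0.          0.        ] [[ 0.99124655 -0.13192338  0.00514834 -0.56764534]
 [-0.06424779 -0.51607798 -0.85412865  0.10701164]
 [ 0.11533648  0.8463213  -0.5200363   0.95512523]
 [ 0.          0.          0.          1.        ]]
top [[369.67382879   0.         318.26170977]
 [  0.         369.67382879 198.59771887]
 [  0.           0.           1.        ]] [-0.06684297  0.          0.          0.          0.        ] [[-0.00919368 -0.99951285  0.02982517 -0.02362965]
 [-0.9940505   0.00589806 -0.10876036  0.60115013]
 [ 0.10853147 -0.03064764 -0.99362047  1.08681553]
 [ 0.          0.          0.          1.        ]]
wrist [[340.01208319   0.         324.26554054]
 [  0.         340.01208319 197.67108113]
 [  0.           0.           1.        ]] [-0.00025915  0.          0.          0.          0.        ] [[ 3.84335712e-01 -9.23193286e-01 -4.65969877e-04 -6.25631901e-01]
 [-8.89220214e-01 -3.70327913e-01  2.68597557e-01 -3.53875173e-02]
 [-2.48140023e-01 -1.02817283e-01 -9.63252374e-01  3.78666020e-01]
 [ 0.00000000e+00  0.00000000e+00  0.00000000e+00  1.00000000e+00]]
```

View pics/a_top.png

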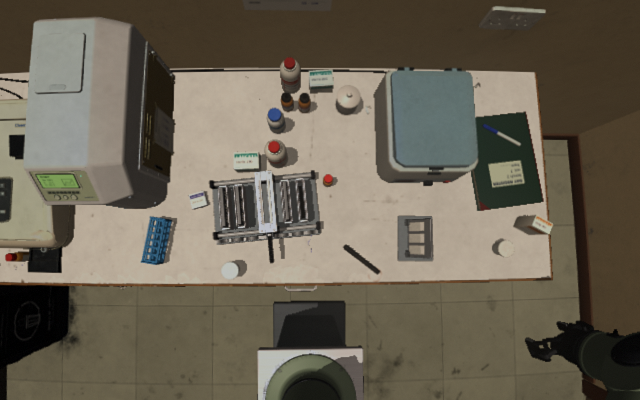

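View pics/a_side.png

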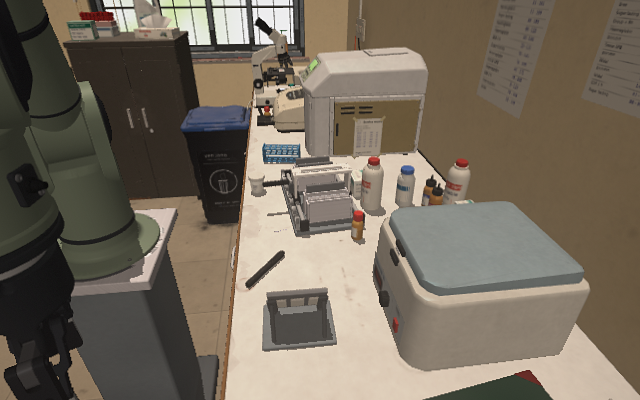

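```bash
cat > h.py <<'E'
from rig import env
import numpy as np, cv2
np.set_printoptions(precision=4,suppress=True)
def px2w(f,c,r,z=None,d=None):
    # pixel -> world; on plane z, or with depth d
    p=cv2.undistortPoints(np.array([[[c,r]]],float),f["intrinsics"],np.array(f["dist_coeffs"])).ravel()
    T=np.linalg.inv(f["world_to_cam"]); o=T[:3,3]; v=T[:3,:3]@np.array([p[0],p[1],1])
    if d is None: d=(z-o[2])/v[2]
    return o+d*v
def w2px(f,P):
    W=np.array(f["world_to_cam"]); P=np.atleast_2d(P)
    return cv2.projectPoints(P.astype(float),cv2.Rodrigues(W[:3,:3])[0],W[:3,3],f["intrinsics"],np.array(f["dist_coeffs"]))[0][:,0]
def cloud(f,mask=None):
    ok=f["range_z"]>0
    if mask is not None: ok&=mask
    r,c=np.nonzero(ok)
    p=cv2.undistortPoints(np.stack([c,r],1).astype(float)[:,None],f["intrinsics"],np.array(f["dist_coeffs"]))[:,0]
    d=f["range_z"][ok]
    X=np.c_[p*d[:,None],d]; T=np.linalg.inv(f["world_to_cam"])
    return X@T[:3,:3].T+T[:3,3], np.stack([c,r],1)
E
python3 - <<'E'
from h import *
Z=dict(magazine=0,slot=.12,bar_grip=.088,empty_bay=.013,rest=0,tray_mid=None,filed_a_mid=.057,amber_bottle_at=.02,specimen_cup_1_at=.02,spirit_bottle_at=.02)
F={n:env.grab_frame(n) for n in("side","top")}
for n in Z:
  for cam in F:
    for p in env.spot_point(cam,n)[:4]:
        c=p["position"][0]*640;r=p["position"][1]*400
        print(n,cam,round(p["conf"],2),round(c),round(r), px2w(F[cam],c,r,z=Z[n]) if Z[n] is not None else px2w(F[cam],c,r,z=.07))
E
```

```text
magazine side 0.9 322 200 [0.5926 0.1466 0.    ]
magazine top 0.71 265 206 [0.5812 0.1377 0.    ]
slot side 0.85 324 169 [0.595  0.1214 0.12  ]
slot side 0.44 325 198 [ 0.5757 -0.0437  0.12  ]
slot top 0.69 264 203 [0.5804 0.1252 0.12  ]
bar_grip side 0.61 270 183 [0.4369 0.1088 0.088 ]
bar_grip top 0.69 270 252 [0.4442 0.1116 0.088 ]
empty_bay side 0.23 320 199 [0.5848 0.1306 0.013 ]
empty_bay top 0.58 301 200 [0.5991 0.025  0.013 ]
empty_bay top 0.28 196 201 [0.5992 0.3487 0.013 ]
rest side 0.6 296 320 [ 0.4785 -0.3168  0.    ]
rest side 0.2 258 183 [0.3939 0.2787 0.    ]
rest top 0.85 410 237 [ 0.482  -0.3134  0.    ]
tray_mid side 0.83 299 302 [ 0.4844 -0.334   0.07  ]
tray_mid top 0.96 421 239 [ 0.4758 -0.3268  0.07  ]
tray_mid top 0.24 243 203 [0.5845 0.1915 0.07  ]
filed_a_mid side 0.46 316 170 [0.5851 0.2414 0.057 ]
filed_a_mid top 0.56 223 205 [0.5804 0.2541 0.057 ]
filed_a_mid top 0.22 193 201 [0.5934 0.3422 0.057 ]
amber_bottle_at side 0.57 358 231 [ 0.6613 -0.0597  0.02  ]
amber_bottle_at side 0.3 298 298 [ 0.4857 -0.2777  0.02  ]
amber_bottle_at top 0.48 364 258 [ 0.4208 -0.1656  0.02  ]
specimen_cup_1_at side 0.82 253 185 [0.3796 0.2332 0.02  ]
specimen_cup_1_at top 0.59 243 206 [0.5798 0.2023 0.02  ]
specimen_cup_1_at top 0.58 231 267 [0.3986 0.2341 0.02  ]
spirit_bottle_at top 0.98 278 156 [0.737  0.0954 0.02  ]
spirit_bottle_at top 0.25 239 206 [0.5811 0.2134 0.02  ]
```

```bash
python3 - <<'E'
from h import *
f=env.grab_frame("top"); cv2.imwrite("pics/b_top.png",cv2.resize(f["img"][160:280,190:350,::-1],None,fx=5,fy=5,interpolation=cv2.INTER_CUBIC))
g=env.grab_frame("side"); cv2.imwrite("pics/b_side.png",cv2.resize(g["img"][150:350,240:380,::-1],None,fx=4,fy=3,interpolation=cv2.INTER_CUBIC)[:600])
cv2.imwrite("pics/b_rest.png",cv2.resize(f["img"][205:275,380:450,::-1],None,fx=8,fy=8,interpolation=cv2.INTER_CUBIC))
E
```

```text
(no output)
```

View pics/b_top.png

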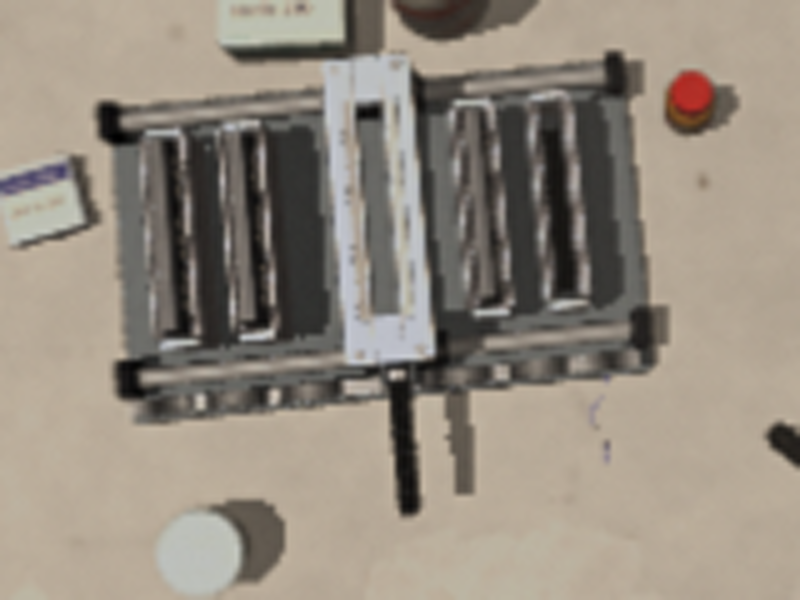

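View pics/b_side.png

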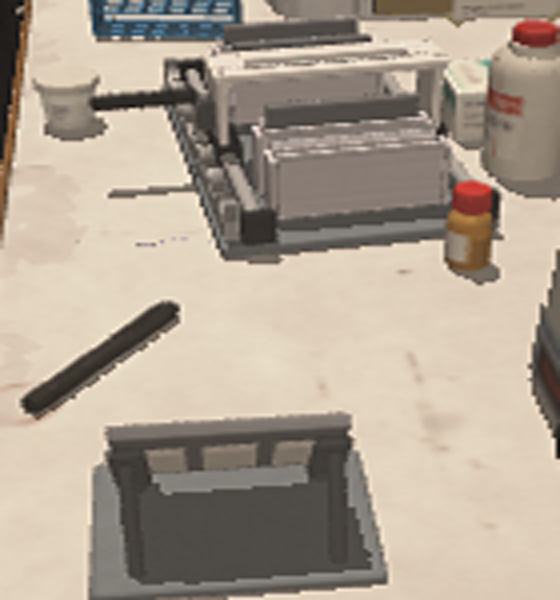

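View pics/b_rest.png

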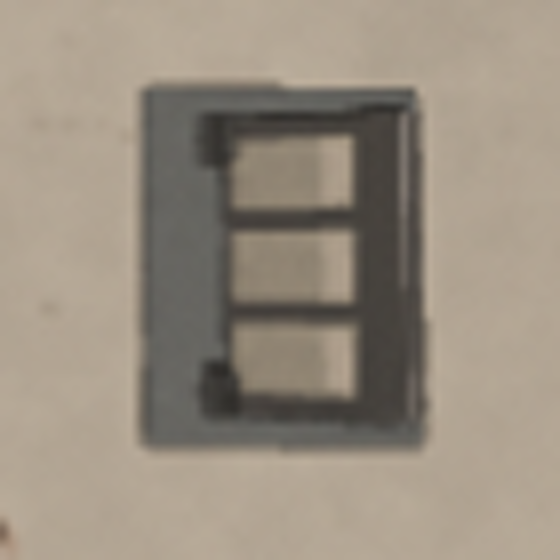

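```bash
python3 - <<'E'
from h import *
f=env.grab_frame("top"); P,px=cloud(f)
# head top
m=(abs(P[:,2]-.12)<.006)&(abs(P[:,0]-.58)<.12)&(abs(P[:,1]-.12)<.06)
Q=P[m]; print("head",m.sum(),np.median(Q,0),cv2.minAreaRect((Q[:,:2]*1000).astype(np.float32)))
for (c,r) in [(323,63),(411,55),(436,358),(346,364)]:
    print(px2w(f,c/5+190,r/5+160,z=.12))
print("base corners")
for (c,r) in [(640,305),(118,360)]: print(px2w(f,c/5+190,r/5+160,z=.012))
# base
m=(P[:,2]>.006)&(P[:,2]<.018)&(abs(P[:,0]-.58)<.16)&(abs(P[:,1]-.14)<.2)
Q=P[m]; print("base",m.sum(),cv2.minAreaRect((Q[:,:2]*1000).astype(np.float32)))
m=(P[:,2]>.05)&(P[:,2]<.11)&(P[:,0]<.475)&(P[:,0]>.38)&(abs(P[:,1]-.11)<.05)
Q=P[m]; print("bar",m.sum(),np.median(Q,0),Q.min(0),Q.max(0)); print(cv2.minAreaRect((Q[:,:2]*1000).astype(np.float32)))
# rest
m=(abs(P[:,0]-.48)<.1)&(abs(P[:,1]+.32)<.09)
R=P[m&(P[:,2]>.004)&(P[:,2]<.014)]; print("rest base",cv2.minAreaRect((R[:,:2]*1000).astype(np.float32)))
R=P[m&(P[:,2]>.03)]; 
for lo in np.arange(.03,.13,.01):
    s=R[(R[:,2]>lo)&(R[:,2]<=lo+.01)]
    if len(s): print(round(lo,2),len(s),s.min(0)[:2],s.max(0)[:2],np.median(s,0)[:2])
E
```

```text
head 889 [0.5853 0.123  0.1207] ((585.4767456054688, 122.43307495117188), (172.42308044433594, 50.590049743652344), 5.345500946044922)
[0.6659 0.1526 0.12  ]
[0.6702 0.1033 0.12  ]
[0.5005 0.0888 0.12  ]
[0.4975 0.1384 0.12  ]
base corners
[ 0.5341 -0.0274  0.012 ]
[0.5027 0.2914 0.012 ]
base 2986 ((580.604736328125, 139.2395782470703), (312.5807800292969, 397.1620178222656), 0.1396249532699585)
bar 100 [0.4439 0.1083 0.0947] [0.4158 0.1025 0.0849] [0.4747 0.117  0.0998]
((445.3112487792969, 109.34672546386719), (59.669795989990234, 12.704645156860352), 3.538663387298584)
rest base ((480.3145751953125, -320.1683349609375), (177.4049530029297, 199.45489501953125), 88.88121032714844)
0.03 73 [ 0.422 -0.312] [ 0.537  -0.2873] [ 0.4792 -0.2974]
0.04 133 [ 0.4223 -0.3201] [ 0.5364 -0.2918] [ 0.4731 -0.3026]
0.05 108 [ 0.4229 -0.3254] [ 0.5356 -0.302 ] [ 0.4835 -0.3089]
0.06 113 [ 0.4231 -0.3224] [ 0.5321 -0.3087] [ 0.4789 -0.3146]
0.07 113 [ 0.4236 -0.3262] [ 0.5345 -0.3156] [ 0.473  -0.3206]
0.08 123 [ 0.424  -0.3339] [ 0.534  -0.3205] [ 0.4787 -0.3267]
0.09 129 [ 0.4212 -0.3428] [ 0.5334 -0.3262] [ 0.4814 -0.3328]
0.1 182 [ 0.4246 -0.3517] [ 0.5327 -0.3336] [ 0.4798 -0.3409]
0.11 31 [ 0.4363 -0.3463] [ 0.5322 -0.3383] [ 0.4784 -0.3427]
```

```bash
python3 - <<'E'
from h import *
f=env.grab_frame("top")
for (c,r) in [(170,238),(248,231),(482,207),(558,200)]:
    print(px2w(f,c/5+190,r/5+160,z=.082))
P,px=cloud(f)
a=np.radians(5.2); X=np.array([np.cos(a),np.sin(a)]);Y=np.array([-np.sin(a),np.cos(a)])
O=np.array([.585,.1226]); L=np.c_[(P[:,:2]-O)@X,(P[:,:2]-O)@Y]
m=(abs(L[:,0])<.05)&(abs(L[:,1])<.22)&(P[:,2]>.06)
h,e=np.histogram(L[m,1],bins=np.arange(-.2,.2,.004))
for i in range(len(h)):
    if h[i]:
        s=m&(L[:,1]>=e[i])&(L[:,1]<e[i+1]); print(round(e[i]+.002,3),h[i],np.percentile(P[s,2],[10,50,90]))
m=(P[:,2]>.004)&(P[:,2]<.02)&(abs(L[:,0])<.1)&(abs(L[:,1])<.25)
print(np.sort(L[m,1])[[5,20,-20,-5]],np.sort(L[m,0])[[5,-5]])
# bottle
E
```

```text
[0.5712 0.2451 0.082 ]
[0.5749 0.2002 0.082 ]
[0.588  0.0655 0.082 ]
[0.5918 0.0216 0.082 ]
-0.194 2 [0.0741 0.0746 0.0751]
-0.19 3 [0.0714 0.0814 0.0814]
-0.186 3 [0.0762 0.0786 0.0793]
-0.182 6 [0.074  0.0763 0.0783]
-0.178 2 [0.0704 0.0746 0.0789]
-0.174 2 [0.0721 0.0756 0.079 ]
-0.114 28 [0.0804 0.0819 0.0845]
-0.11 47 [0.0761 0.0794 0.0829]
-0.094 26 [0.0735 0.0779 0.0802]
-0.09 47 [0.0791 0.0818 0.0845]
-0.086 4 [0.0803 0.0814 0.0826]
-0.07 14 [0.0798 0.0819 0.0846]
-0.066 45 [0.0783 0.0808 0.0848]
-0.062 50 [0.0734 0.0791 0.1009]
-0.058 48 [0.1001 0.102  0.104 ]
-0.054 51 [0.1006 0.1028 0.1048]
-0.05 32 [0.0679 0.0782 0.1029]
-0.046 51 [0.0762 0.0806 0.085 ]
-0.042 19 [0.0793 0.0816 0.0839]
-0.026 22 [0.115  0.1187 0.122 ]
-0.022 54 [0.1184 0.1207 0.123 ]
-0.018 51 [0.1184 0.1198 0.123 ]
-0.014 54 [0.1195 0.122  0.1252]
-0.01 48 [0.1182 0.1206 0.1229]
-0.006 4 [0.1168 0.1188 0.1195]
0.006 21 [0.1132 0.1192 0.121 ]
0.01 54 [0.1182 0.121  0.1231]
0.014 51 [0.1196 0.1224 0.1245]
0.018 49 [0.1185 0.1198 0.1224]
0.022 52 [0.1178 0.1208 0.1226]
0.026 10 [0.118  0.1195 0.1203]
0.066 22 [0.079  0.0831 0.0853]
0.07 57 [0.063  0.0786 0.0827]
0.074 98 [0.0705 0.0862 0.1009]
0.078 53 [0.0994 0.1018 0.1044]
0.082 48 [0.0997 0.1022 0.1049]
0.086 9 [0.1004 0.1009 0.1023]
0.09 46 [0.0788 0.0817 0.0847]
0.094 11 [0.0803 0.0819 0.0842]
0.11 5 [0.0814 0.082  0.0855]
0.114 65 [0.0628 0.0809 0.0835]
0.118 57 [0.0713 0.0778 0.0981]
0.122 92 [0.0786 0.0984 0.1034]
0.126 53 [0.1002 0.1016 0.1044]
0.13 25 [0.0982 0.1012 0.105 ]
0.134 16 [0.0797 0.0815 0.0842]
0.138 34 [0.0797 0.0816 0.0847]
[-0.2463 -0.227   0.2379  0.2423] [-0.0976  0.0977]
```

```bash
cat > plan.py <<'E'
import sys
from h import *
def plan(tgts, step=.035):
    s=env.get_state(); p=np.array(s["tool_pos"]); yaw=np.radians(s["tool_rot"][2])
    print("t",round(s["t"],2),"pos",p,"rot",s["tool_rot"],"F",s["contact_force"],"w",round(s["gripper_width"],4))
    for (x,y,z,yd) in tgts:
        t=np.array([x,y,z]); yt=np.radians(yd)
        dy=(yt-yaw+np.pi)%(2*np.pi)-np.pi
        n=int(max(1,np.ceil(np.linalg.norm(t-p)/step),np.ceil(abs(dy)/.11)))
        d=(t-p)/n; L=[];T=[]
        for i in range(n):
            R=np.array([[np.cos(yaw),np.sin(yaw),0],[np.sin(yaw),-np.cos(yaw),0],[0,0,-1]])
            L.append([round(float(v),2) for v in R.T@d*100]);T.append(round(float(-dy/n),3)); yaw+=dy/n
        p=t;yaw=yt
        print((x,y,z,yd),"n",n,"\n",L,"\n",T)
if __name__=="__main__":
    plan(eval(sys.argv[1]), float(sys.argv[2]) if len(sys.argv)>2 else .035)
E
python3 plan.py "[(.42,-.30,.2,5.2),(.442,.1094,.17,5.2)]"
```

```text
t 1.45 pos [ 0.2398 -0.5772  0.2313] rot [-179.9992   -0.0006   22.5584] F [ 0.5138 -0.2849 -0.1395] w 0.0858
(0.42, -0.3, 0.2, 5.2) n 10 
 [[2.73, -1.87, 0.31], [2.67, -1.95, 0.31], [2.61, -2.03, 0.31], [2.55, -2.11, 0.31], [2.48, -2.18, 0.31], [2.41, -2.26, 0.31], [2.34, -2.33, 0.31], [2.27, -2.4, 0.31], [2.2, -2.47, 0.31], [2.12, -2.53, 0.31]] 
 [0.03, 0.03, 0.03, 0.03, 0.03, 0.03, 0.03, 0.03, 0.03, 0.03]
(0.442, 0.1094, 0.17, 5.2) n 12 
 [[0.49, -3.38, 0.25], [0.49, -3.38, 0.25], [0.49, -3.38, 0.25], [0.49, -3.38, 0.25], [0.49, -3.38, 0.25], [0.49, -3.38, 0.25], [0.49, -3.38, 0.25], [0.49, -3.38, 0.25], [0.49, -3.38, 0.25], [0.49, -3.38, 0.25], [0.49, -3.38, 0.25], [0.49, -3.38, 0.25]] 
 [-0.0, -0.0, -0.0, -0.0, -0.0, -0.0, -0.0, -0.0, -0.0, -0.0, -0.0, -0.0]
```

Request:
{"name": "step_arm", "arguments": {"linear": [[2.7,-1.9,0.3],[2.7,-1.9,0.3],[2.6,-2.0,0.3],[2.6,-2.1,0.3],[2.5,-2.2,0.3],[2.4,-2.3,0.3],[2.3,-2.3,0.3],[2.3,-2.4,0.3]], "twist": [0.04,0.04,0.04,0.04,0.04,0.04,0.04,0.02], "hand": [0,0,0,0,0,0,0,0]}}

```text
t: 2.12
tool_pos: [0.3929, -0.3595, 0.2061]
tool_rot: [179.8, 0.1, 3.9]
contact_force: [0.6, -0.8, -0.6]
gripper_width: 0.0853
```

```bash
python3 plan.py "[(.442,.1094,.17,5.2)]"
```

```text
t 2.12 pos [ 0.3929 -0.3595  0.2061] rot [179.7626   0.0539   3.8539] F [ 0.6384 -0.8332 -0.5873] w 0.0853
(0.442, 0.1094, 0.17, 5.2) n 14 
 [[0.57, -3.32, 0.26], [0.58, -3.32, 0.26], [0.59, -3.32, 0.26], [0.59, -3.32, 0.26], [0.6, -3.31, 0.26], [0.6, -3.31, 0.26], [0.61, -3.31, 0.26], [0.61, -3.31, 0.26], [0.62, -3.31, 0.26], [0.62, -3.31, 0.26], [0.63, -3.31, 0.26], [0.64, -3.31, 0.26], [0.64, -3.31, 0.26], [0.65, -3.3, 0.26]] 
 [-0.002, -0.002, -0.002, -0.002, -0.002, -0.002, -0.002, -0.002, -0.002, -0.002, -0.002, -0.002, -0.002, -0.002]
```

Request:
{"name": "step_arm", "arguments": {"linear": [[0.9,-3.8,0.2],[0.9,-3.8,0.2],[0.8,-3.8,0.2],[0.7,-3.8,0.2],[0.7,-3.8,0.2],[0.7,-3.8,0.3],[0.6,-3.8,0.3],[0.5,-3.8,0.3]], "twist": [0,0,0,0,0,0,0,0], "hand": [0,0,0,0,0,0,0,0]}}

```text
t: 2.78
tool_pos: [0.4344, -0.0393, 0.1858]
tool_rot: [179.6, -0.3, 3.7]
contact_force: [1.7, -0.1, 0.1]
gripper_width: 0.0855
```

```bash
python3 plan.py "[(.442,.1094,.13,5.2)]"
```

```text
t 2.78 pos [ 0.4344 -0.0393  0.1858] rot [179.6409  -0.2718   3.7108] F [ 1.6687 -0.0873  0.1449] w 0.0855
(0.442, 0.1094, 0.13, 5.2) n 5 
 [[0.34, -2.96, 1.12], [0.36, -2.96, 1.12], [0.37, -2.96, 1.12], [0.39, -2.95, 1.12], [0.4, -2.95, 1.12]] 
 [-0.005, -0.005, -0.005, -0.005, -0.005]
```

Request:
{"name": "step_arm", "arguments": {"linear": [[0.2,-3.2,0.3],[0.2,-3.2,0.3],[0.2,-3.0,0.4],[0.3,-2.5,0.6],[0.3,-2.2,0.8],[0.3,-1.0,1.0],[0.0,0,1.0],[0,0,0.5]], "twist": [-0.005,-0.005,-0.005,-0.005,-0.005,0,0,0], "hand": [0,0,0,0,0,0,0,0]}}

```text
t: 3.45
tool_pos: [0.4382, 0.1304, 0.1361]
tool_rot: [179.9, -0.7, 5.9]
contact_force: [0.3, -1.0, -0.0]
gripper_width: 0.0855
```

```bash
python3 plan.py "[(.442,.1094,.069,5.2)]"; python3 - <<'E'
from h import *
f=env.grab_frame("wrist"); cv2.imwrite("pics/c_w.png",f["img"][:,:,::-1])
print(w2px(f,[[.442,.1094,.095],[.585,.1226,.12]]))
P,px=cloud(f)
m=(P[:,2]>.088)&(P[:,2]<.11)&(P[:,0]<.475)&(P[:,0]>.40)&(abs(P[:,1]-.11)<.03)
Q=P[m]; print(m.sum(),np.median(Q,0),Q.min(0),Q.max(0),cv2.minAreaRect((Q[:,:2]*1000).astype(np.float32)))
E
```

```text
t 3.45 pos [0.4382 0.1304 0.1361] rot [179.8668  -0.6645   5.8983] F [ 0.3061 -1.047  -0.0432] w 0.0855
(0.442, 0.1094, 0.069, 5.2) n 3 
 [[0.05, 0.71, 2.24], [0.06, 0.71, 2.24], [0.06, 0.71, 2.24]] 
 [0.004, 0.004, 0.004]
[[359.4769 224.1581]
 [379.8736 -98.143 ]]
2039 [0.4479 0.1097 0.0952] [0.4165 0.1006 0.0883] [0.475  0.1178 0.0974] ((445.9129943847656, 109.0423583984375), (59.25859832763672, 12.35975170135498), 5.288599491119385)
```

View pics/c_w.png

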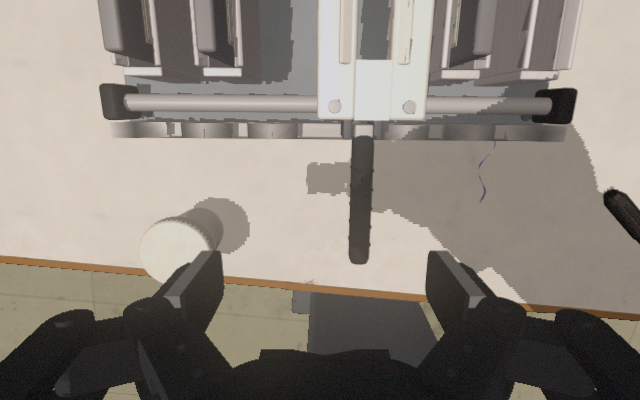

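Request:
{"name": "step_arm", "arguments": {"linear": [[0.1,0.8,0],[0.2,0.8,0],[0.2,0.4,0.8],[0,0.0,1.5],[0,0,1.6],[0,0,1.5],[0,0,0.8],[0,0,0]], "twist": [0.006,0.006,0,0,0,0,0,0], "hand": [0,0,0,0,0,0,0,0]}}

```text
t: 4.17
tool_pos: [0.4498, 0.1019, 0.0729]
tool_rot: [179.8, -0.9, 4.5]
contact_force: [-0.4, -0.1, 0.7]
gripper_width: 0.0855
```

```bash
python3 plan.py "[(.445,.1094,.069,5.2)]"
```

```text
t 4.17 pos [0.4498 0.1019 0.0729] rot [179.8238  -0.9483   4.5466] F [-0.4382 -0.1275  0.7181] w 0.0855
(0.445, 0.1094, 0.069, 5.2) n 1 
 [[-0.41, -0.78, 0.39]] 
 [-0.011]
```

Request:
{"name": "step_arm", "arguments": {"linear": [[-0.2,-0.4,0.2],[-0.1,-0.2,0.1],[0,-0.1,0],[0,0,0],[0,0,0],[0,0,0],[0,0,0],[0,0,0]], "twist": [-0.006,-0.004,0,0,0,0,0,0], "hand": [0,0,0,128,255,255,255,255]}}

```text
t: 4.83
tool_pos: [0.4474, 0.1089, 0.0722]
tool_rot: [179.8, -1.2, 5.1]
contact_force: [-0.1, 0.5, -0.1]
gripper_width: 0.0258
```

```bash
python3 plan.py "[(.445,.1094,.069,5.2)]"
```

```text
t 4.83 pos [0.4474 0.1089 0.0722] rot [179.8458  -1.1539   5.1185] F [-0.126   0.5017 -0.1161] w 0.0258
(0.445, 0.1094, 0.069, 5.2) n 1 
 [[-0.24, -0.07, 0.32]] 
 [-0.001]
```

Request:
{"name": "step_arm", "arguments": {"linear": [[0,0,0],[0,0,0],[0,0,0],[0,0,0],[0,0,-0.4],[0,0,-0.6],[0,0,-0.6],[0,0,-0.2]], "twist": [0,0,0,0,0,0,0,0], "hand": [255,255,255,255,255,255,255,255]}}

```text
t: 5.5
tool_pos: [0.4476, 0.1089, 0.0915]
tool_rot: [179.9, -1.2, 5.1]
contact_force: [1.5, 0.6, -7.3]
gripper_width: 0.011
```

```bash
python3 plan.py "[(.445,.1094,.095,5.2)]"
```

```text
t 5.5 pos [0.4476 0.1089 0.0915] rot [179.8555  -1.1816   5.1284] F [ 1.4758  0.5586 -7.2634] w 0.011
(0.445, 0.1094, 0.095, 5.2) n 1 
 [[-0.25, -0.07, -0.35]] 
 [-0.001]
```

Request:
{"name": "step_arm", "arguments": {"linear": [[0,0,-0.2],[0,0,-0.1],[0,0.5,0],[0,1.0,0],[0,1.2,0],[0,1.2,0],[0,1.2,0],[0,0.8,0]], "twist": [0,0,0,0,0,0,0,0], "hand": [255,255,255,255,255,255,255,255]}}

```text
t: 6.17
tool_pos: [0.4534, 0.047, 0.0954]
tool_rot: [179.9, -1.3, 5.3]
contact_force: [3.9, 0.6, -7.6]
gripper_width: 0.0105
```

```bash
python3 plan.py "[(.4567,.009,.0945,5.2)]"
```

```text
t 6.17 pos [0.4534 0.047  0.0954] rot [179.9292  -1.2784   5.2844] F [ 3.852   0.5602 -7.6052] w 0.0105
(0.4567, 0.009, 0.0945, 5.2) n 2 
 [[-0.01, 1.91, 0.04], [-0.01, 1.91, 0.04]] 
 [0.001, 0.001]
```

Request:
{"name": "step_arm", "arguments": {"linear": [[0,0.8,0],[0,0.8,0],[0,0.7,0],[0,0.5,0],[0,0.2,0],[0,0,0],[0,0,0],[0,0,0]], "twist": [0,0,0,0,0,0,0,0], "hand": [255,255,255,255,255,255,255,255]}}

```text
t: 6.83
tool_pos: [0.4567, 0.012, 0.0952]
tool_rot: [179.9, -1.3, 5.1]
contact_force: [4.2, -0.5, -6.6]
gripper_width: 0.0107
```

```bash
python3 plan.py "[(.4567,.009,.0945,5.2)]"; python3 - <<'E'
from h import *
f=env.grab_frame("top"); cv2.imwrite("pics/d_top.png",cv2.resize(f["img"][160:280,190:350,::-1],None,fx=5,fy=5,interpolation=cv2.INTER_CUBIC))
P,px=cloud(f)
a=np.radians(5.2); X=np.array([np.cos(a),np.sin(a)]);Y=np.array([-np.sin(a),np.cos(a)])
O=np.array([.585,.1226]); L=np.c_[(P[:,:2]-O)@X,(P[:,:2]-O)@Y]
m=(abs(P[:,2]-.121)<.004)&(abs(L[:,0])<.09)&(abs(L[:,1]+.1)<.06)
print(np.percentile(L[m,1],[1,50,99]),L[m,1].mean())
E
```

```text
t 6.83 pos [0.4567 0.012  0.0952] rot [179.9196  -1.2963   5.1408] F [ 4.2353 -0.5383 -6.644 ] w 0.0107
(0.4567, 0.009, 0.0945, 5.2) n 1 
 [[-0.02, 0.3, 0.07]] 
 [-0.001]
[-0.1236 -0.0984 -0.0744] -0.09884274944755564
```

View pics/d_top.png

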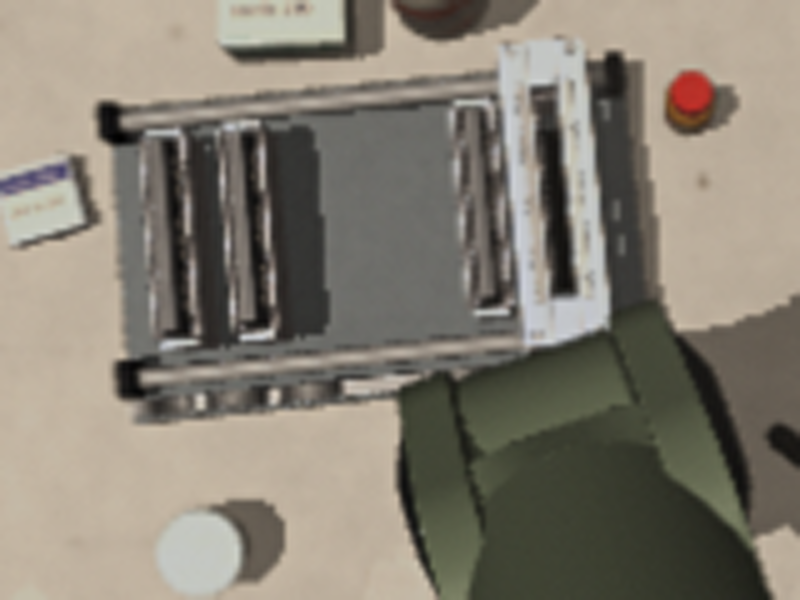

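Request:
{"name": "step_arm", "arguments": {"linear": [[0,0.1,0],[0,0.1,0.3],[0,0,0.6],[0,0,0.6],[0,0,0.3],[0,0,0],[0,0,0],[0,0,0]], "twist": [0,0,0,0,0,0,0,0], "hand": [255,255,255,255,255,255,100,0]}}

```text
t: 7.55
tool_pos: [0.4563, 0.0108, 0.0747]
tool_rot: [179.9, -1.2, 5.2]
contact_force: [-0.8, -0.7, 1.2]
gripper_width: 0.0343
```

Request:
{"name": "step_arm", "arguments": {"linear": [[0,0,0],[0,0,0],[0,0,-0.5],[0,0,-1.5],[0,0,-2.0],[0,0,-2.0],[0,0,-2.0],[0,0,-1.5]], "twist": [0,0,0,0,0,0,0,0], "hand": [0,0,0,0,0,0,0,0]}}

```text
t: 8.22
tool_pos: [0.4517, 0.0108, 0.1735]
tool_rot: [179.9, -0.8, 5.3]
contact_force: [0.4, 0.0, 0.4]
gripper_width: 0.0854
```

```bash
python3 - <<'E'
from h import *
f=env.grab_frame("top")
P,px=cloud(f)
a=np.radians(5.2); X=np.array([np.cos(a),np.sin(a)]);Y=np.array([-np.sin(a),np.cos(a)])
O=np.array([.585,.1226]); L=np.c_[(P[:,:2]-O)@X,(P[:,:2]-O)@Y]
m=(abs(P[:,2]-.121)<.004)&(abs(L[:,0])<.09)&(abs(L[:,1]+.1)<.06)
print(np.percentile(L[m,1],[1,50,99]),L[m,1].mean(),np.percentile(L[m,0],[1,99]))
g=env.grab_frame("wrist"); P,px=cloud(g); L=np.c_[(P[:,:2]-O)@X,(P[:,:2]-O)@Y]
m=(P[:,2]>.07)&(P[:,2]<.12)&(L[:,0]>-.17)&(L[:,0]<-.11)&(abs(L[:,1]+.1)<.03)
print("bar z",np.percentile(P[m,2],[10,50,90]),np.median(L[m],0))
cv2.imwrite("pics/e_w.png",g["img"][:,:,::-1])
print(env.get_state()["t"],env.get_state()["tool_rot"])
E
```

```text
[-0.1247 -0.0991 -0.0757] -0.09996909100498684 [-0.0825  0.0849]
bar z [0.0935 0.0952 0.0962] [-0.1377 -0.1009]
8.3167 [179.9078  -0.9883   5.2671]
```

View pics/e_w.png

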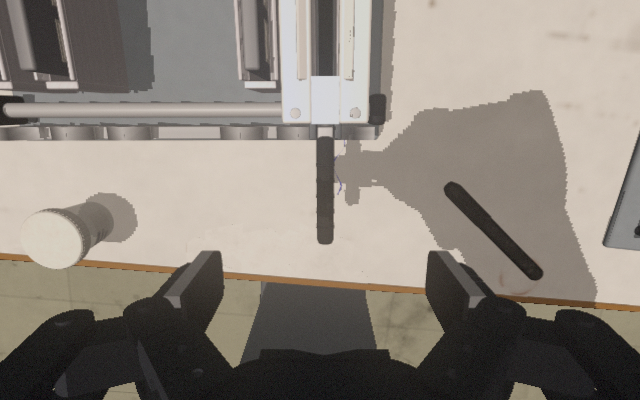

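```bash
python3 - <<'E'
from h import *
f=env.grab_frame("top")
P,px=cloud(f)
m=(abs(P[:,0]-.48)<.052)&(abs(P[:,1]+.32)<.06)&(P[:,2]>.035)&(P[:,2]<.108)
Q=P[m]
for _ in range(5):
    A=np.c_[Q[:,0],Q[:,2],np.ones(len(Q))]; c=np.linalg.lstsq(A,Q[:,1],rcond=None)[0]; r=Q[:,1]-A@c; Q=Q[abs(r)<.004]
print(c,len(Q),"tilt",np.degrees(np.arctan(-c[1])),"yaw of long axis",np.degrees(np.arctan(c[0])))
n=np.array([c[0],-1,c[1]]); 
xs=P[m]; print(np.percentile(Q[:,0],[0,1,99,100]), Q[:,2].max())
m=(abs(P[:,0]-.48)<.07)&(abs(P[:,1]+.32)<.09)&(P[:,2]>.02)
r=P[:,1]-np.c_[P[:,0],P[:,2],np.ones(len(P))]@c
print("off-plane",[ (P[i].round(3),round(r[i],3)) for i in np.nonzero(m&(abs(r)>.006))[0][::12]])
for x in np.arange(.42,.54,.01):
    s=m&(abs(P[:,0]-x)<.005); print(round(x,2),P[s,2].max(),P[s,1].min(),P[s][P[s,2].argmax()])
E
python3 plan.py "[(.45,-.12,.26,5),(.46,-.30,.26,0)]"
```

```text
[-0.014  -0.6013 -0.269 ] 737 tilt 31.018788538115828 yaw of long axis -0.8007181401030898
[0.4285 0.4292 0.5306 0.532 ] 0.10791988620858395
off-plane [(array([ 0.536, -0.295,  0.043]), np.float64(0.007)), (array([ 0.531, -0.288,  0.035]), np.float64(0.009)), (array([ 0.518, -0.351,  0.105]), np.float64(-0.011)), (array([ 0.487, -0.348,  0.108]), np.float64(-0.008)), (array([ 0.45 , -0.347,  0.108]), np.float64(-0.007)), (array([ 0.431, -0.288,  0.033]), np.float64(0.007)), (array([ 0.423, -0.321,  0.055]), np.float64(-0.013))]
0.42 0.10843583217715058 -0.34576179321969425 [ 0.4249 -0.3458  0.1084]
0.43 0.11171327699595257 -0.3460656815297773 [ 0.4335 -0.3421  0.1117]
0.44 0.11161487607080356 -0.34670528232734116 [ 0.4447 -0.3425  0.1116]
0.45 0.11188737173317542 -0.34723680789956873 [ 0.4531 -0.3427  0.1119]
0.46 0.11286690144754297 -0.348544352170147 [ 0.4588 -0.3397  0.1129]
0.47 0.11046058823160476 -0.34856548513791197 [ 0.4671 -0.3409  0.1105]
0.48 0.1122303848409707 -0.3484054169914379 [ 0.484  -0.3409  0.1122]
0.49 0.11258458253637493 -0.35016682518839276 [ 0.4868 -0.3438  0.1126]
0.5 0.11178236238552808 -0.3497724513113256 [ 0.4981 -0.3445  0.1118]
0.51 0.11103366821830196 -0.3501210988446332 [ 0.5095 -0.3423  0.111 ]
0.52 0.11140263130301054 -0.35057225197452674 [ 0.5236 -0.3427  0.1114]
0.53 0.11139720276935505 -0.351425807737009 [ 0.5322 -0.3431  0.1114]
0.54 0.05701154086554849 -0.3253748770374377 [ 0.5353 -0.3218  0.057 ]
t 8.37 pos [0.4521 0.0107 0.1728] rot [179.9061  -0.9036   5.2653] F [-0.8871  0.1237  0.2102] w 0.0856
(0.45, -0.12, 0.26, 5) n 5 
 [[-0.28, 2.6, -1.74], [-0.28, 2.6, -1.74], [-0.28, 2.6, -1.74], [-0.28, 2.6, -1.74], [-0.27, 2.6, -1.74]] 
 [0.001, 0.001, 0.001, 0.001, 0.001]
(0.46, -0.3, 0.26, 0) n 6 
 [[-0.1, 3.0, 0.0], [-0.05, 3.0, 0.0], [-0.01, 3.0, 0.0], [0.04, 3.0, 0.0], [0.08, 3.0, 0.0], [0.12, 3.0, 0.0]] 
 [0.015, 0.015, 0.015, 0.015, 0.015, 0.015]
```

Request:
{"name": "step_arm", "arguments": {"linear": [[-0.3,2.0,-1.5],[-0.3,3.0,-1.5],[-0.3,3.3,-1.0],[-0.3,3.5,0],[-0.2,3.5,0],[-0.1,3.5,0],[0,3.5,0],[0,3.0,0]], "twist": [0.01,0.01,0.015,0.015,0.015,0.015,0.01,0], "hand": [0,0,0,0,0,0,0,0]}}

```text
t: 9.03
tool_pos: [0.4464, -0.2469, 0.2111]
tool_rot: [-179.9, -0.7, 0.6]
contact_force: [0.0, 0.2, 0.0]
gripper_width: 0.0858
```

```bash
python3 plan.py "[(.42,-.33,.23,0)]"
```

```text
t 9.03 pos [ 0.4464 -0.2469  0.2111] rot [-179.8832   -0.6515    0.6026] F [0.002  0.2149 0.04  ] w 0.0858
(0.42, -0.33, 0.23, 0) n 3 
 [[-0.91, 2.76, -0.63], [-0.9, 2.76, -0.63], [-0.89, 2.77, -0.63]] 
 [0.004, 0.004, 0.004]
```

Request:
{"name": "step_arm", "arguments": {"linear": [[-0.6,2.0,-0.5],[-0.6,1.6,-0.4],[-0.4,1.2,-0.2],[-0.2,0.6,0],[0,0,0],[0,0,0],[0,0,0],[0,0,0]], "twist": [0.004,0.004,0,0,0,0,0,0], "hand": [0,0,0,0,0,0,0,0]}}

```text
t: 9.7
tool_pos: [0.4241, -0.3078, 0.2166]
tool_rot: [-179.7, -0.2, -0.3]
contact_force: [-0.4, -0.1, 0.3]
gripper_width: 0.0855
```

```bash
python3 plan.py "[(.479,-.34,.18,-.8)]"; python3 - <<'E'
from h import *
f=env.grab_frame("wrist"); cv2.imwrite("pics/f_w.png",f["img"][:,:,::-1])
P,px=cloud(f)
m=(abs(P[:,0]-.48)<.09)&(abs(P[:,1]+.32)<.08)&(P[:,2]>.02)&(P[:,2]<.13)
Q=P[m&(P[:,2]>.04)&(P[:,2]<.105)&(abs(P[:,0]-.48)<.05)]
for _ in range(8):
    A=np.c_[Q[:,0],Q[:,2],np.ones(len(Q))]; c=np.linalg.lstsq(A,Q[:,1],rcond=None)[0]; r=Q[:,1]-A@c; Q=Q[abs(r)<.004]
print(c,len(Q),"tilt",np.degrees(np.arctan(-c[1])),"yaw",np.degrees(np.arctan(c[0])))
r=P[:,1]-np.c_[P[:,0],P[:,2],np.ones(len(P))]@c
on=m&(abs(r)<.004)
for z in np.arange(.03,.115,.01):
    s=on&(abs(P[:,2]-z)<.005); print(round(z,3),s.sum(),np.percentile(P[s,0],[0.5,50,99.5]) if s.sum() else "")
for x in np.arange(.42,.545,.01):
    s=m&(abs(P[:,0]-x)<.005); 
    if s.sum():
        Z=P[s,2]; i=Z.argmax(); print(round(x,2),s.sum(),"top",P[s][i][1:],"miny",P[s][P[s,1].argmin()][1:], "minz",P[s][Z.argmin()][1:])
E
```

```text
t 9.7 pos [ 0.4241 -0.3078  0.2166] rot [-179.732    -0.188    -0.2883] F [-0.401  -0.0716  0.2721] w 0.0855
(0.479, -0.34, 0.18, -0.8) n 3 
 [[1.83, 1.07, 1.22], [1.84, 1.06, 1.22], [1.84, 1.05, 1.22]] 
 [0.003, 0.003, 0.003]
[-0.0184 -0.5821 -0.2696] 6259 tilt 30.20171517421436 yaw -1.0551932178756318
0.03 27 [0.4419 0.4914 0.5211]
0.04 718 [0.427  0.4852 0.5372]
0.05 798 [0.4278 0.4855 0.5353]
0.06 903 [0.4279 0.4864 0.5357]
0.07 991 [0.4281 0.4851 0.5353]
0.08 1064 [0.4277 0.486  0.5355]
0.09 1299 [0.4278 0.4855 0.5352]
0.1 1372 [0.4273 0.4857 0.5351]
0.11 1469 [0.4276 0.4851 0.5348]
0.43 727 top [-0.3427  0.1117] miny [-0.369   0.0212] minz [-0.369   0.0212]
0.44 910 top [-0.3422  0.1117] miny [-0.368   0.0209] minz [-0.368   0.0209]
0.45 796 top [-0.3435  0.1119] miny [-0.3504  0.1051] minz [-0.2992  0.0352]
0.46 823 top [-0.3433  0.112 ] miny [-0.3505  0.1058] minz [-0.2993  0.0343]
0.47 840 top [-0.3429  0.1116] miny [-0.3506  0.1045] minz [-0.2995  0.0339]
0.48 874 top [-0.3431  0.1113] miny [-0.351   0.1042] minz [-0.2996  0.0346]
0.49 906 top [-0.3436  0.1118] miny [-0.3509  0.1051] minz [-0.2998  0.0346]
0.5 931 top [-0.3434  0.1115] miny [-0.3514  0.1046] minz [-0.2998  0.0346]
0.51 948 top [-0.3457  0.1115] miny [-0.3516  0.1047] minz [-0.3     0.0335]
0.52 1056 top [-0.3445  0.1115] miny [-0.369   0.0204] minz [-0.369   0.0204]
0.53 1182 top [-0.3442  0.1111] miny [-0.3716  0.0206] minz [-0.3716  0.0206]
0.54 126 top [-0.3438  0.1092] miny [-0.3511  0.1061] minz [-0.3046  0.0283]
```

View pics/f_w.png

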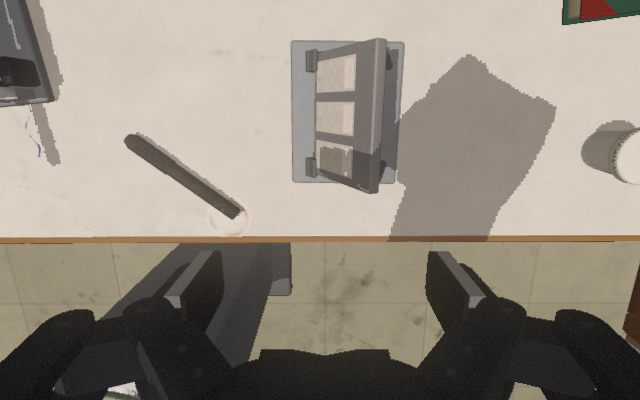

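Request:
{"name": "step_arm", "arguments": {"linear": [[1.2,0.7,0.7],[1.2,0.7,0.9],[1.2,0.7,0.9],[0.8,0.4,0.7],[0.4,0.2,0.4],[0,0,0],[0,0,0],[0,0,0]], "twist": [0.005,0.005,0,0,0,0,0,0], "hand": [0,0,0,0,0,0,0,0]}}

```text
t: 10.42
tool_pos: [0.4756, -0.3312, 0.1795]
tool_rot: [-179.7, -0.2, -0.5]
contact_force: [-1.2, -1.0, -0.6]
gripper_width: 0.0859
```

```bash
python3 plan.py "[(.4815,-.342,.097,-1)]" .5
```

```text
t 10.42 pos [ 0.4756 -0.3312  0.1795] rot [-179.6737   -0.2216   -0.4976] F [-1.2248 -0.9928 -0.559 ] w 0.0859
(0.4815, -0.342, 0.097, -1) n 1 
 [[0.6, 1.08, 8.25]] 
 [0.009]
```

Request:
{"name": "step_arm", "arguments": {"linear": [[0.3,0.5,0.6],[0.2,0.4,1.2],[0.1,0.2,1.5],[0,0,1.5],[0,0,1.5],[0,0,1.0],[0,0,0.5],[0,0,0]], "twist": [0.009,0,0,0,0,0,0,0], "hand": [0,0,0,0,0,0,60,100]}}

```text
t: 11.08
tool_pos: [0.4814, -0.3446, 0.0962]
tool_rot: [-179.8, -0.3, -1.2]
contact_force: [0.5, 0.2, 0.3]
gripper_width: 0.0642
```

```bash
python3 plan.py "[(.4815,-.342,.097,-1)]" .5
```

```text
t 11.08 pos [ 0.4814 -0.3446  0.0962] rot [-179.7853   -0.3365   -1.1991] F [0.5493 0.181  0.2608] w 0.0642
(0.4815, -0.342, 0.097, -1) n 1 
 [[0.0, -0.26, -0.08]] 
 [-0.003]
```

Request:
{"name": "step_arm", "arguments": {"linear": [[0,-0.2,0],[0,-0.1,0],[0,0,0],[0,0,0],[0,0,0],[0,0,0],[0,0,0],[0,0,0]], "twist": [0,0,0,0,0,0,0,0], "hand": [140,170,175,180,180,180,180,180]}}

```text
t: 11.75
tool_pos: [0.4827, -0.3422, 0.099]
tool_rot: [-179.9, -0.5, -1.2]
contact_force: [0.1, 0.4, -0.2]
gripper_width: 0.0252
```

```bash
python3 plan.py "[(.4815,-.342,.097,-1)]" .5; python3 - <<'E'
from h import *
f=env.grab_frame("wrist"); cv2.imwrite("pics/g_w.png",f["img"][:,:,::-1])
f=env.grab_frame("side"); cv2.imwrite("pics/g_s.png",cv2.resize(f["img"][200:350,220:380,::-1],None,fx=4,fy=4,interpolation=cv2.INTER_CUBIC))
E
```

```text
t 11.75 pos [ 0.4827 -0.3422  0.099 ] rot [-179.9058   -0.5349   -1.2037] F [ 0.1234  0.4099 -0.2404] w 0.0252
(0.4815, -0.342, 0.097, -1) n 1 
 [[-0.12, -0.02, 0.2]] 
 [-0.004]
```

View pics/g_w.png

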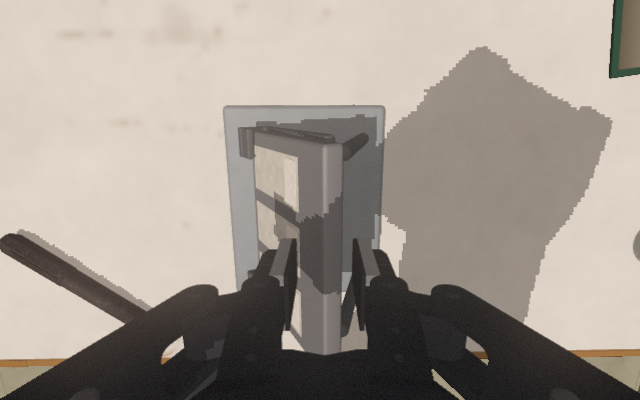

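View pics/g_s.png

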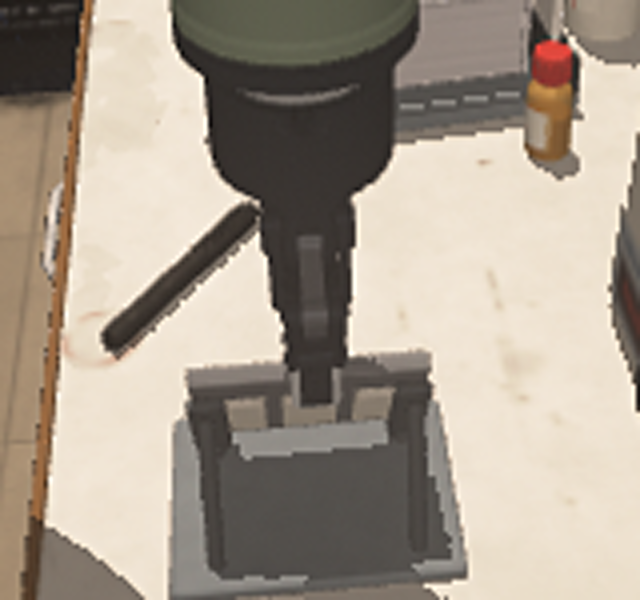

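Request:
{"name": "step_arm", "arguments": {"linear": [[0,0,0.2],[0,0,0],[0,0,0],[0,0,0],[0,0,0],[0,0,0],[0,0,0],[0,0,0]], "twist": [0,0,0,0,0,0,0,0], "hand": [190,200,205,210,215,220,225,230]}}

```text
t: 12.52
tool_pos: [0.4828, -0.3418, 0.0976]
tool_rot: [-179.9, -0.5, -1.2]
contact_force: [-2.0, 4.0, 7.9]
gripper_width: 0.0119
```

```bash
python3 plan.py "[(.4815,-.342,.097,-1)]" .5; python3 - <<'E'
from h import *
f=env.grab_frame("wrist"); cv2.imwrite("pics/h_w.png",f["img"][:,:,::-1])
E
```

```text
t 12.52 pos [ 0.4828 -0.3418  0.0976] rot [-179.8605   -0.5355   -1.2228] F [-1.9566  4.0369  7.858 ] w 0.0119
(0.4815, -0.342, 0.097, -1) n 1 
 [[-0.13, 0.02, 0.06]] 
 [-0.004]
```

View pics/h_w.png

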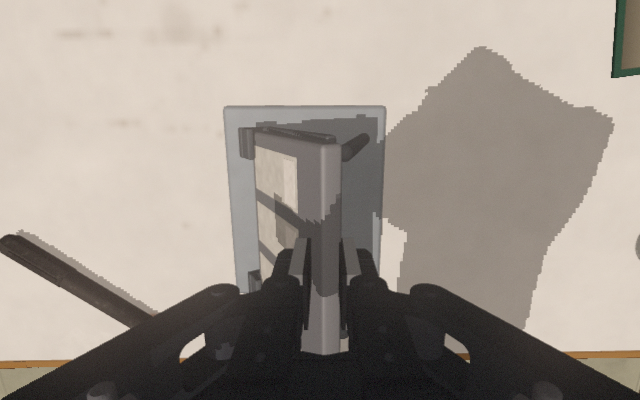

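Request:
{"name": "step_arm", "arguments": {"linear": [[0,0,0],[0,0,0],[0,0.1,-0.2],[0,0.15,-0.3],[0,0.2,-0.4],[0,0.2,-0.4],[0,0,0],[0,0,0]], "twist": [0,0,0,0,0,0,0,0], "hand": [255,255,255,255,255,255,255,255]}}

```text
t: 13.23
tool_pos: [0.4826, -0.3411, 0.1105]
tool_rot: [-179.2, -0.3, -1.0]
contact_force: [-1.3, 5.2, 1.3]
gripper_width: 0.0107
```

```bash
python3 plan.py "[(.4815,-.342,.097,-1)]" .5; python3 - <<'E'
from h import *
f=env.grab_frame("wrist"); cv2.imwrite("pics/i_w.png",f["img"][:,:,::-1])
E
```

```text
t 13.23 pos [ 0.4826 -0.3411  0.1105] rot [-179.2482   -0.3002   -1.0161] F [-1.2835  5.2128  1.3301] w 0.0107
(0.4815, -0.342, 0.097, -1) n 1 
 [[-0.11, 0.1, 1.35]] 
 [-0.0]
```

View pics/i_w.png

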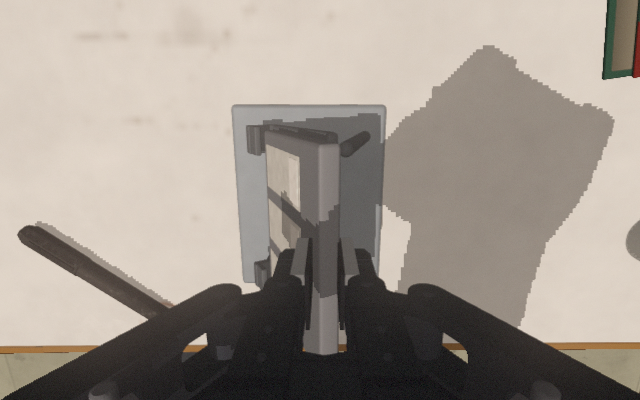

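Request:
{"name": "step_arm", "arguments": {"linear": [[0,0,-0.3],[0,-0.2,-0.5],[0,-0.3,-0.6],[0,-0.3,-0.6],[0,-0.3,-0.6],[0,-0.2,-0.6],[0,0,-0.3],[0,0,0]], "twist": [0,0,0,0,0,0,0,0], "hand": [255,255,255,255,255,255,255,255]}}

```text
t: 13.95
tool_pos: [0.4825, -0.3279, 0.1495]
tool_rot: [-179.3, -0.3, -1.0]
contact_force: [-0.3, -0.4, -0.9]
gripper_width: 0.0078
```

```bash
python3 plan.py "[(.4815,-.342,.097,-1)]" .5; python3 - <<'E'
from h import *
f=env.grab_frame("wrist"); cv2.imwrite("pics/j_w.png",f["img"][:,:,::-1])
f=env.grab_frame("side"); cv2.imwrite("pics/j_s.png",cv2.resize(f["img"][200:350,220:380,::-1],None,fx=4,fy=4,interpolation=cv2.INTER_CUBIC))
E
```

```text
t 13.95 pos [ 0.4825 -0.3279  0.1495] rot [-179.3462   -0.3199   -1.0268] F [-0.3066 -0.3863 -0.9244] w 0.0078
(0.4815, -0.342, 0.097, -1) n 1 
 [[-0.08, 1.41, 5.25]] 
 [-0.0]
```

View pics/j_w.png

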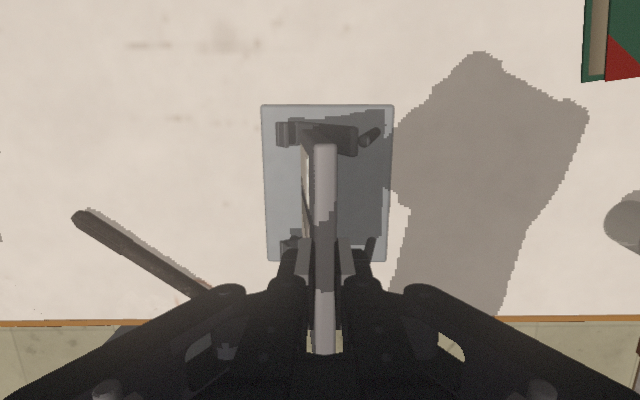

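View pics/j_s.png

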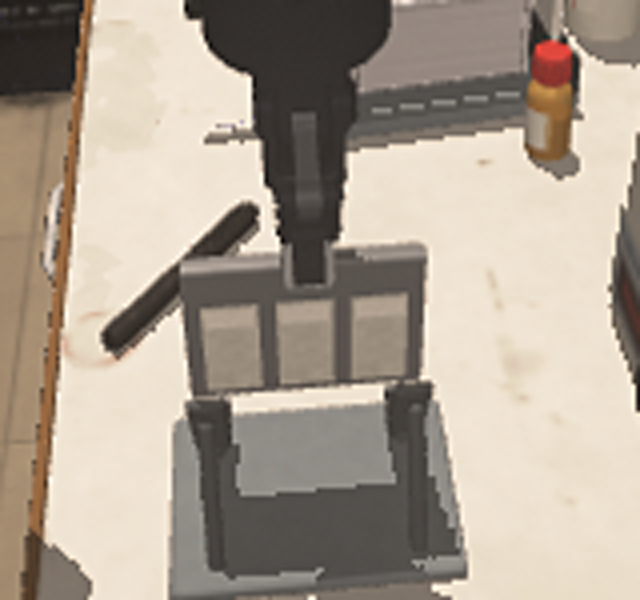

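Request:
{"name": "step_arm", "arguments": {"linear": [[0,0,-1.0],[0,0,-1.8],[0.3,-0.8,-2.0],[0.6,-1.8,-2.0],[0.8,-2.4,-1.0],[0.8,-2.4,0],[0.8,-2.4,0],[0.8,-2.4,0]], "twist": [0,0,0,0,-0.02,-0.02,-0.02,-0.02], "hand": [255,255,255,255,255,255,255,255]}}

```text
t: 14.72
tool_pos: [0.5205, -0.2097, 0.2344]
tool_rot: [-179.4, -0.2, 3.0]
contact_force: [0.7, 0.6, -1.5]
gripper_width: 0.0081
```

```bash
python3 plan.py "[(.5941,.023,.235,5.2)]" .5
```

```text
t 14.72 pos [ 0.5205 -0.2097  0.2344] rot [-179.4462   -0.1906    3.0076] F [ 0.7125  0.5669 -1.5072] w 0.0081
(0.5941, 0.023, 0.235, 5.2) n 1 
 [[8.57, -22.85, -0.06]] 
 [-0.038]
```

Request:
{"name": "step_arm", "arguments": {"linear": [[1.0,-2.6,0],[1.0,-2.8,0],[1.0,-2.8,0],[1.0,-2.8,0],[1.0,-2.6,0],[0.8,-2.0,0],[0.6,-1.2,0],[0.3,-0.6,0]], "twist": [-0.02,0,0,0,0,0,0,0], "hand": [255,255,255,255,255,255,255,255]}}

```text
t: 15.38
tool_pos: [0.5772, -0.0197, 0.2408]
tool_rot: [-179.5, -0.3, 4.4]
contact_force: [0.0, -0.2, -1.1]
gripper_width: 0.0084
```

```bash
python3 plan.py "[(.5941,.023,.235,5.2)]" .5
```

```text
t 15.38 pos [ 0.5772 -0.0197  0.2408] rot [-179.4603   -0.3054    4.4118] F [ 0.0185 -0.1737 -1.0561] w 0.0084
(0.5941, 0.023, 0.235, 5.2) n 1 
 [[2.01, -4.13, 0.58]] 
 [-0.014]
```

Request:
{"name": "step_arm", "arguments": {"linear": [[0.5,-0.9,0.0],[0.5,-1.0,0.0],[0.4,-0.9,0.0],[0.3,-0.6,0],[0.2,-0.4,0],[0,0,0],[0,0,0],[0,0,0]], "twist": [-0.005,-0.005,-0.003,0,0,0,0,0], "hand": [255,255,255,255,255,255,255,255]}}

```text
t: 16.05
tool_pos: [0.5944, 0.0213, 0.2417]
tool_rot: [-179.5, -0.3, 5.1]
contact_force: [0.6, -0.2, -0.2]
gripper_width: 0.0084
```

```bash
python3 plan.py "[(.5941,.023,.235,5.2)]" .5; python3 - <<'E'
from h import *
f=env.grab_frame("wrist"); cv2.imwrite("pics/k_w.png",f["img"][:,:,::-1])
g=env.grab_frame("side"); cv2.imwrite("pics/k_s.png",cv2.resize(g["img"][100:250,240:400,::-1],None,fx=5,fy=4,interpolation=cv2.INTER_CUBIC))
P,px=cloud(g)
a=np.radians(5.2); X=np.array([np.cos(a),np.sin(a)]);Y=np.array([-np.sin(a),np.cos(a)])
O=np.array([.5941,.0230]); L=np.c_[(P[:,:2]-O)@X,(P[:,:2]-O)@Y,P[:,2]]
m=(abs(L[:,0])<.075)&(abs(L[:,1])<.03)&(L[:,2]>.13)&(L[:,2]<.25)
Q=L[m]; print(m.sum(),Q.min(0),Q.max(0))
Q=Q[(Q[:,2]<.23)]
for _ in range(6):
    A=np.c_[Q[:,0],Q[:,2],np.ones(len(Q))]; c=np.linalg.lstsq(A,Q[:,1],rcond=None)[0]; r=Q[:,1]-A@c; Q=Q[abs(r)<.003]
print("y=c0 x+c1 z+c2",c,len(Q),"face y at z .16",c[1]*.16+c[2])
for x in np.arange(-.05,.06,.01):
    s=Q[abs(Q[:,0]-x)<.005]
    if len(s): print(round(x,2),len(s),"zmin",s[:,2].min(),"zmax",s[:,2].max())
print("x extents",np.percentile(Q[:,0],[.5,99.5]))
E
```

```text
t 16.05 pos [0.5944 0.0213 0.2417] rot [-179.5285   -0.2697    5.1188] F [ 0.6257 -0.1581 -0.2309] w 0.0084
(0.5941, 0.023, 0.235, 5.2) n 1 
 [[-0.01, -0.17, 0.67]] 
 [-0.001]
1249 [-0.057  -0.0173  0.1621] [0.0538 0.012  0.25  ]
y=c0 x+c1 z+c2 [-0.0036 -0.1412  0.0276] 897 face y at z .16 0.005001544635460459
-0.05 86 zmin 0.16362835058449265 zmax 0.2294071442230684
-0.04 82 zmin 0.1627065418064742 zmax 0.2281519018081135
-0.03 89 zmin 0.16493011511613442 zmax 0.2291471347075147
-0.02 81 zmin 0.16308857697655893 zmax 0.22991761868202532
-0.01 84 zmin 0.16292828396360698 zmax 0.2285834659008127
0.0 83 zmin 0.1630790676366924 zmax 0.22974066746707184
0.01 86 zmin 0.16209324102792794 zmax 0.22943304633277628
0.02 74 zmin 0.16516152733054712 zmax 0.22953892458908043
0.03 86 zmin 0.16279026558821563 zmax 0.22958460466781172
0.04 82 zmin 0.16252961414057088 zmax 0.22899393621804587
0.05 53 zmin 0.16514250427506744 zmax 0.2282612625041634
x extents [-0.0566  0.0523]
```

View pics/k_w.png

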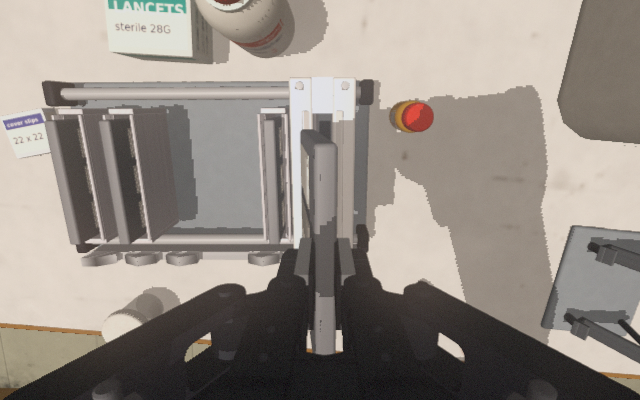

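View pics/k_s.png

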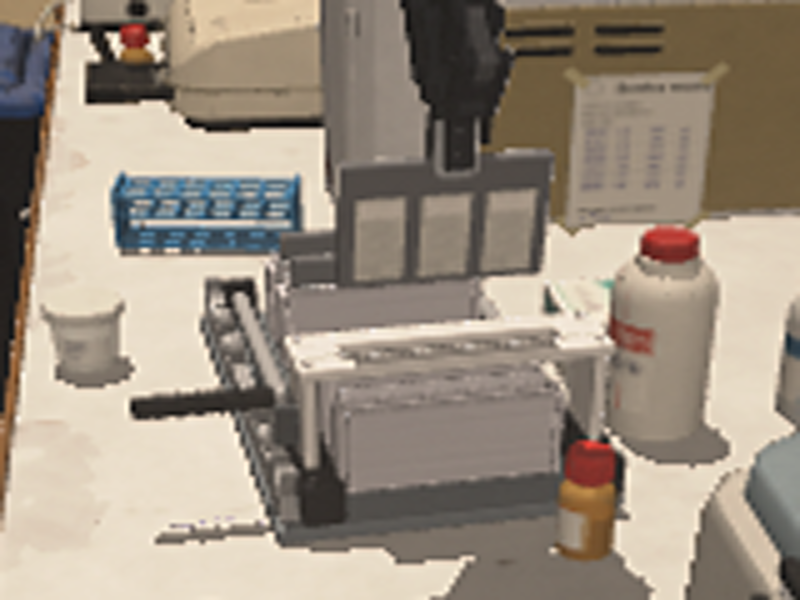

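```bash
python3 - <<'E'
from h import *
a=np.radians(5.2); X=np.array([np.cos(a),np.sin(a)]);Y=np.array([-np.sin(a),np.cos(a)])
O=np.array([.5941,.0230])
for cam in("side","wrist","top"):
    g=env.grab_frame(cam)
    P,px=cloud(g); L=np.c_[(P[:,:2]-O)@X,(P[:,:2]-O)@Y,P[:,2]]
    m=(abs(L[:,0])<.1)&(abs(L[:,1])<.04)&(abs(L[:,2]-.1195)<.0025)
    Q=L[m]; print(cam,m.sum(),np.percentile(Q[:,0],[1,99]),np.percentile(Q[:,1],[1,99]))
    h,e=np.histogram(Q[abs(Q[:,0])<.05,1],bins=np.arange(-.03,.031,.003)); print(h)
    m=(abs(L[:,0])<.055)&(abs(L[:,1])<.04)&(L[:,2]>.15)&(L[:,2]<.232)
    Q=L[m]
    if len(Q)>50:
        for lo in np.arange(.15,.23,.02):
            s=Q[(Q[:,2]>lo)&(Q[:,2]<lo+.02)]; print(lo,len(s),np.percentile(s[:,1],[2,50,98]) if len(s) else '')
E
```

```text
side 474 [-0.0832  0.0858] [-0.0264  0.0244]
[ 0 31 32 23 22 15  2  1  0  0  0  2 33 29 21  6  5 14  6  0]
0.15 85 [0.0009 0.0047 0.0077]
0.16999999999999998 272 [-0.0009  0.002   0.0053]
0.18999999999999997 271 [-0.004  -0.0006  0.003 ]
0.20999999999999996 285 [-0.0069 -0.0035  0.0001]
0.22999999999999995 32 [-0.0072 -0.0047 -0.0021]
wrist 5445 [-0.0423  0.0874] [-0.0251  0.0243]
[  0 211 405 399 267 104  54  25   0   0   0   0   0   0   0 162 421 436
  57   0]
0.15 27 [0.0057 0.0131 0.0133]
0.16999999999999998 236 [0.004  0.0111 0.0126]
0.18999999999999997 304 [0.0008 0.0085 0.01  ]
0.20999999999999996 414 [-0.0015  0.0055  0.0073]
0.22999999999999995 56 [-0.0034  0.0044  0.0046]Traceback (most recent call last):
  File "<stdin>", line 8, in <module>
    return _quantile_unchecked(
        a, q, axis, out, overwrite_input, method, keepdims, weights)
    return _ureduce(a,
                    func=_quantile_ureduce_func,
    ...<5 lines>...
                    overwrite_input=overwrite_input,
                    method=method)
    r = func(a, **kwargs)
    result = _quantile(arr,
                       quantiles=q,
    ...<2 lines>...
                       out=out,
                       weights=wgt)
    slices_having_nans = np.isnan(arr[-1, ...])
                                  ~~~^^^^^^^^^
IndexError: index -1 is out of bounds for axis 0 with size 0
```

Request:
{"name": "step_arm", "arguments": {"linear": [[0.1,0.3,0.2],[0.1,0.4,0.5],[0,0.2,0.7],[0,0.1,0.7],[0,0,0.5],[0,0,0.2],[0,0,0],[0,0,0]], "twist": [0,0,0,0,0,0,0,0], "hand": [255,255,255,255,255,255,255,255]}}

```text
t: 16.97
tool_pos: [0.5972, 0.0098, 0.2096]
tool_rot: [-179.5, -0.2, 5.1]
contact_force: [-0.6, -0.2, -1.1]
gripper_width: 0.0083
```

```bash
cat > chk.py <<'E'
from h import *
s=env.get_state(); print("t",s["t"],s["tool_pos"],s["tool_rot"],"F",s["contact_force"],s["gripper_width"])
a=np.radians(5.2); X=np.array([np.cos(a),np.sin(a)]);Y=np.array([-np.sin(a),np.cos(a)])
O=np.array([.5941,.0230])
print("tcp local",(s["tool_pos"][:2]-O)@X,(s["tool_pos"][:2]-O)@Y)
zt=s["tool_pos"][2]
import sys
for cam in("side","wrist"):
    g=env.grab_frame(cam); cv2.imwrite(f"pics/{sys.argv[1]}_{cam}.png",g["img"][:,:,::-1])
    if cam=="side": cv2.imwrite(f"pics/{sys.argv[1]}_side.png",cv2.resize(g["img"][100:250,240:400,::-1],None,fx=5,fy=4,interpolation=cv2.INTER_CUBIC))
    P,px=cloud(g); L=np.c_[(P[:,:2]-O)@X,(P[:,:2]-O)@Y,P[:,2]]
    m=(abs(L[:,0])<.075)&(abs(L[:,1])<.03)&(L[:,2]>max(.126,zt-.09))&(L[:,2]<zt-.012)
    Q=L[m]
    for _ in range(6):
        A=np.c_[Q[:,0],Q[:,2],np.ones(len(Q))]; c=np.linalg.lstsq(A,Q[:,1],rcond=None)[0]; r=Q[:,1]-A@c; Q=Q[abs(r)<.003]
    zb=max(.123,zt-.08)
    print(cam,len(Q),"lean deg",np.degrees(np.arctan(c[1])),"yaw",np.degrees(np.arctan(c[0])),"face y at",round(zb,3),c[1]*zb+c[2],"zmin",np.percentile(Q[:,2],.5),"x",np.percentile(Q[:,0],[.5,99.5]))
    m=(abs(L[:,0])<.05)&(abs(L[:,1])<.04)&(abs(L[:,2]-.1195)<.0025); print(" head y",np.percentile(L[m,1],[1,99]))
E
python3 chk.py l
```

```text
t 16.9667 [0.5972 0.0098 0.2096] [-179.5334   -0.1863    5.0551] F [-0.6418 -0.1967 -1.055 ] 0.008319777834984237
tcp local 0.001866192233040493 -0.013404832873378344
side 865 lean deg -7.893820416918418 yaw -0.36853051880289195 face y at 0.13 -0.006766444396980507 zmin 0.1304777662270423 x [-0.0548  0.054 ]
 head y [-0.0269  0.0125]
wrist 882 lean deg -7.454039529371343 yaw -0.8742144478254407 face y at 0.13 0.0025337744857575166 zmin 0.13322299283038638 x [-0.0148  0.055 ]
 head y [-0.0252  0.0244]
```

View pics/l_wrist.png

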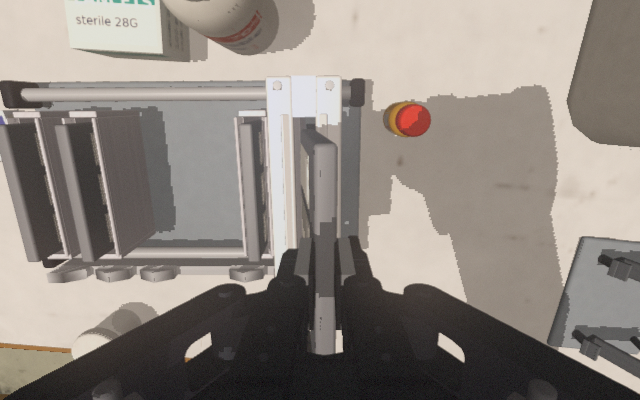

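View pics/l_side.png

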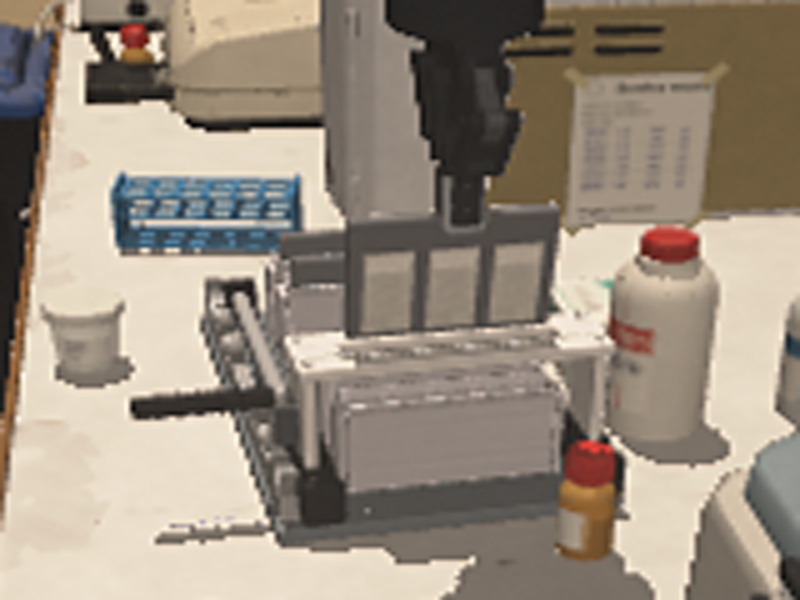

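Request:
{"name": "step_arm", "arguments": {"linear": [[0,-0.15,0],[0,-0.05,0.2],[0,0,0.4],[0,0,0.4],[0,0,0.2],[0,0,0],[0,0,0],[0,0,0]], "twist": [-0.008,0,0,0,0,0,0,0], "hand": [255,255,255,255,255,255,255,255]}}

```text
t: 17.73
tool_pos: [0.5975, 0.0126, 0.1973]
tool_rot: [-179.5, -0.3, 5.6]
contact_force: [-0.1, 0.9, -0.1]
gripper_width: 0.0082
```

```bash
python3 chk.py m
```

```text
t 17.7333 [0.5975 0.0126 0.1973] [-179.5325   -0.2902    5.5963] F [-0.132   0.9117 -0.0732] 0.008164264214928222
tcp local 0.0024040528773950705 -0.010646970910720121
side 740 lean deg -7.974717325782291 yaw 0.4166705723868326 face y at 0.123 -0.004786870995118559 zmin 0.1264540062958188 x [-0.0542  0.0543]
 head y [-0.0269 -0.0016]
wrist 857 lean deg -7.485811453643574 yaw -0.3025756071887562 face y at 0.123 0.004567224076052638 zmin 0.12775165876087005 x [-0.011   0.0556]
 head y [-0.0252  0.0243]
```

View pics/m_side.png

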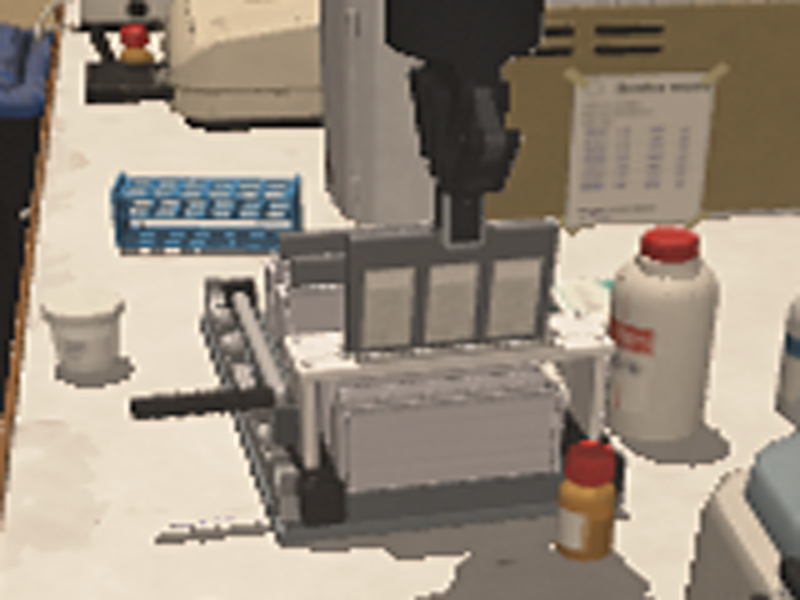

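Request:
{"name": "step_arm", "arguments": {"linear": [[0,0,0.3],[0,0,0.2],[0,-0.2,0],[0,-0.2,0],[0,-0.2,0],[0,-0.2,0],[0,-0.1,0],[0,0,0]], "twist": [0.004,0,0,0,0,0,0,0], "hand": [255,255,255,255,255,255,255,255]}}

```text
t: 18.5
tool_pos: [0.5968, 0.022, 0.1924]
tool_rot: [-179.6, -0.3, 5.3]
contact_force: [0.4, -2.0, -2.2]
gripper_width: 0.008
```

```bash
python3 chk.py n
```

```text
t 18.5 [0.5968 0.022  0.1924] [-179.5861   -0.3283    5.3253] F [ 0.4064 -2.0283 -2.2471] 0.00802941542843529
tcp local 0.0025859171989296016 -0.0012611514637616663
side 686 lean deg -3.687977500716093 yaw 0.25416589869674183 face y at 0.123 -0.0017081589197875356 zmin 0.12624774692339233 x [-0.0534  0.0544]
 head y [-0.026   0.0014]
wrist 252 lean deg -1.2665707601166192 yaw -2.6602828222384476 face y at 0.123 0.0069583702287356825 zmin 0.12691465138749258 x [0.0016 0.0558]
 head y [-0.0243  0.0252]
```

Request:
{"name": "step_arm", "arguments": {"linear": [[0,-0.2,0],[0,-0.2,0],[0,-0.2,0],[0,-0.1,0],[0,0,0],[0,0,0],[0,0,0],[0,0,0]], "twist": [0,0,0,0,0,0,0,0], "hand": [255,255,255,255,255,255,255,255]}}

```text
t: 19.27
tool_pos: [0.5963, 0.0272, 0.1926]
tool_rot: [-179.7, -0.3, 5.2]
contact_force: [1.2, -4.8, -1.2]
gripper_width: 0.0076
```

```bash
python3 chk.py o
```

```text
t 19.2667 [0.5963 0.0272 0.1926] [-179.727    -0.3436    5.2209] F [ 1.1674 -4.7756 -1.2496] 0.007566324962913526
tcp local 0.0026198812667749113 0.003978046916408396
side 705 lean deg 0.16794294495227072 yaw 0.021805283253546193 face y at 0.123 -0.0013665523015985478 zmin 0.12625680125877897 x [-0.053   0.0547]
 head y [-0.0251  0.0009]
wrist 92 lean deg -0.5253773183155673 yaw 71.42053262713658 face y at 0.123 -0.16224122200064983 zmin 0.12627770272311628 x [0.0539 0.0559]
 head y [-0.0241  0.0253]
```

View pics/o_wrist.png

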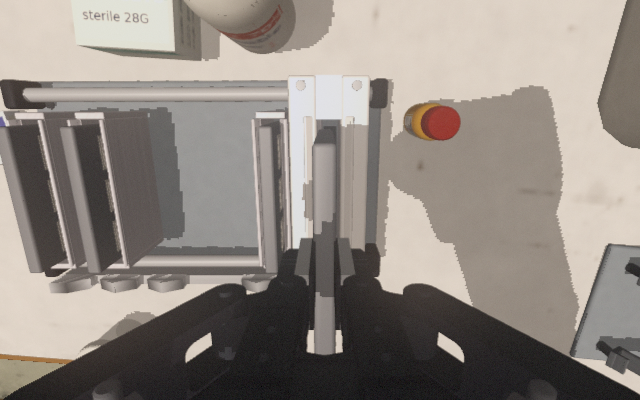

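Request:
{"name": "step_arm", "arguments": {"linear": [[0,0.2,0],[0,0.1,0.3],[0,0,0.5],[0,0,0.6],[0,0,0.6],[0,0,0.5],[0,0,0.2],[0,0,0]], "twist": [0,0,0,0,0,0,0,0], "hand": [255,255,255,255,255,255,255,255]}}

```text
t: 20.03
tool_pos: [0.5965, 0.0257, 0.162]
tool_rot: [-179.6, -0.3, 5.3]
contact_force: [0.2, -2.0, 0.9]
gripper_width: 0.0077
```

```bash
python3 chk.py p
```

```text
t 20.0333 [0.5965 0.0257 0.162 ] [-179.6033   -0.309     5.2655] F [ 0.1589 -2.0174  0.8503] 0.0076909294187560776
tcp local 0.0026143171086372334 0.002460168423887333
side 311 lean deg 0.23314667825577406 yaw 0.17329504017195554 face y at 0.123 -0.001856465848940465 zmin 0.1261815669656316 x [-0.0534  0.0556]
 head y [-0.0256  0.0014]
wrist 77 lean deg 3.5868646329751193 yaw -11.937692861023603 face y at 0.123 0.01387468692580622 zmin 0.1272856057383645 x [0.0299 0.0559]
 head y [-0.0241  0.0252]
```

Request:
{"name": "step_arm", "arguments": {"linear": [[0,0.2,0],[0,0.15,0],[0,0,0.2],[0,0,0.5],[0,0,0.6],[0,0,0.6],[0,0,0.3],[0,0,0]], "twist": [0,0,0,0,0,0,0,0], "hand": [255,255,255,255,255,255,255,255]}}

```text
t: 20.8
tool_pos: [0.5982, 0.0228, 0.1403]
tool_rot: [-179.6, -0.5, 5.3]
contact_force: [1.3, -1.8, -0.3]
gripper_width: 0.0076
```

```bash
python3 chk.py q 2>&1 | head -4
```

```text
t 20.8 [0.5982 0.0228 0.1403] [-179.5509   -0.5291    5.2777] F [ 1.2757 -1.7772 -0.2707] 0.007567184996813434
tcp local 0.004069544734289081 -0.0005211664767242436
side 32 lean deg -13.629286245092658 yaw 0.3365611084724081 face y at 0.123 -0.004118528494440419 zmin 0.1261151994637866 x [-0.0518  0.0553]
 head y [-0.0256 -0.001 ]
```

View pics/q_side.png

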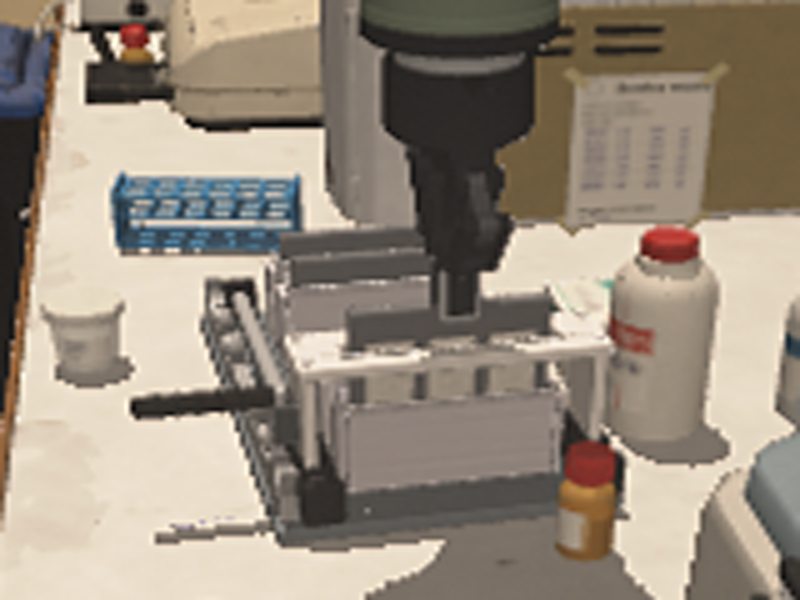

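Request:
{"name": "step_arm", "arguments": {"linear": [[-0.1,0,0.3],[-0.1,0,0.4],[0,0,0.3],[0,0,0.1],[0,0,0],[0,0,0],[0,0,0],[0,0,0]], "twist": [0,0,0,0,0,0,0,0], "hand": [255,255,255,255,255,255,255,255]}}

```text
t: 21.57
tool_pos: [0.5964, 0.0227, 0.129]
tool_rot: [-179.6, -0.6, 5.3]
contact_force: [-0.1, -1.1, -1.9]
gripper_width: 0.0075
```

```bash
python3 chk.py r 2>&1 | head -3
```

```text
t 21.5667 [0.5964 0.0227 0.129 ] [-179.5572   -0.5722    5.2749] F [-0.0637 -1.0703 -1.9255] 0.007546980899698235
tcp local 0.0022549981928699048 -0.0004839445942669948
Traceback (most recent call last):
```

Release gently, then rise.

Request:
{"name": "step_arm", "arguments": {"linear": [[0,0,0],[0,0,0],[0,0,0],[0,0,0],[0,0,0],[0,0,-0.5],[0,0,-1.5],[0,0,-2.0]], "twist": [0,0,0,0,0,0,0,0], "hand": [200,180,160,140,120,120,120,120]}}

```text
t: 22.28
tool_pos: [0.5944, 0.0232, 0.1677]
tool_rot: [-179.5, -0.3, 5.3]
contact_force: [0.4, -0.6, -0.6]
gripper_width: 0.0451
```

Request:
{"name": "step_arm", "arguments": {"linear": [[-0.5,0,-2.0],[-1.5,0,-2.5],[-2.5,0,-2.5],[-3.0,0,-1.5],[-3.0,0,0],[-2.0,0,0],[-1.0,0,0],[0,0,0]], "twist": [0,0,0,0,0,0,0,0], "hand": [120,60,0,0,0,0,0,0]}}

```text
t: 22.95
tool_pos: [0.4551, 0.0098, 0.2619]
tool_rot: [-179.5, -0.8, 5.3]
contact_force: [1.2, 0.6, 1.3]
gripper_width: 0.0854
```

```bash
python3 - <<'E'
from h import *
s=env.get_state(); print(s["t"],s["tool_pos"],s["tool_rot"],s["contact_force"])
a=np.radians(5.2); X=np.array([np.cos(a),np.sin(a)]);Y=np.array([-np.sin(a),np.cos(a)])
O=np.array([.5941,.0230])
for cam in("top","side","wrist"):
    g=env.grab_frame(cam); im=g["img"][:,:,::-1]
    if cam=="top": im=cv2.resize(im[160:280,190:350],None,fx=5,fy=5,interpolation=cv2.INTER_CUBIC)
    if cam=="side": im=cv2.resize(im[100:250,240:400],None,fx=5,fy=4,interpolation=cv2.INTER_CUBIC)
    cv2.imwrite(f"pics/s_{cam}.png",im)
    P,px=cloud(g); L=np.c_[(P[:,:2]-O)@X,(P[:,:2]-O)@Y,P[:,2]]
    m=(abs(L[:,0])<.052)&(abs(L[:,1])<.006)&(L[:,2]>.0); 
    if m.sum(): print(cam,"in slot",m.sum(),np.percentile(L[m,2],[2,25,50,75,98]))
    m=(abs(L[:,0])<.05)&(abs(L[:,1])<.04)&(abs(L[:,2]-.1195)<.0025); print(" head y",np.percentile(L[m,1],[1,99]) if m.sum() else "")
    m=(L[:,2]>.085)&(L[:,2]<.12)&(L[:,0]>-.17)&(L[:,0]<-.11)&(abs(L[:,1])<.02)
    if m.sum(): print(" bar z",np.percentile(L[m,2],[10,50,90]))
E
```

```text
22.95 [0.4551 0.0098 0.2619] [-179.498    -0.774     5.3287] [1.2072 0.5671 1.2907]
top in slot 144 [0.0122 0.1015 0.103  0.1047 0.1065]
 head y [-0.0241  0.0255]
side in slot 188 [0.0789 0.0841 0.0894 0.0947 0.1146]
 head y [-0.0256  0.0255]
 bar z [0.0867 0.0923 0.0962]
wrist in slot 1083 [0.0767 0.1026 0.1032 0.1038 0.105 ]
 head y [-0.0244  0.025 ]
 bar z [0.0935 0.0952 0.0963]
```

View pics/s_side.png

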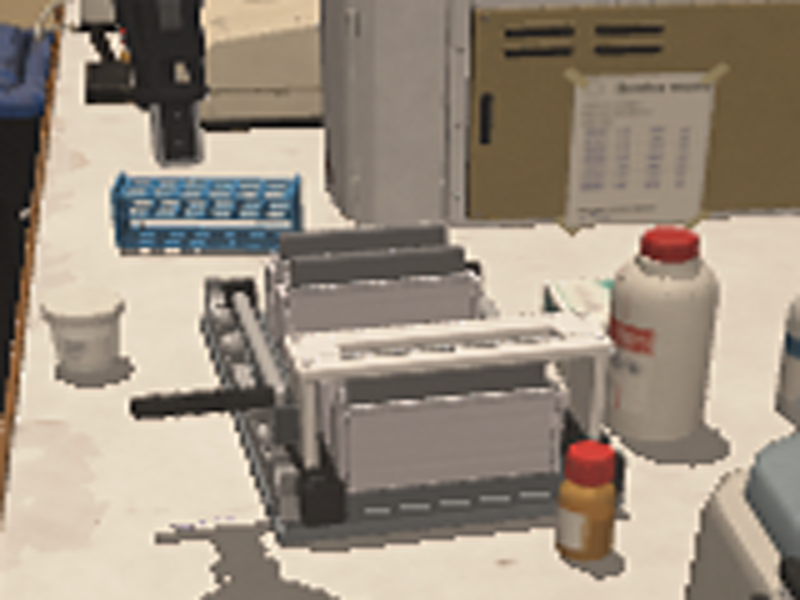

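View pics/s_wrist.png

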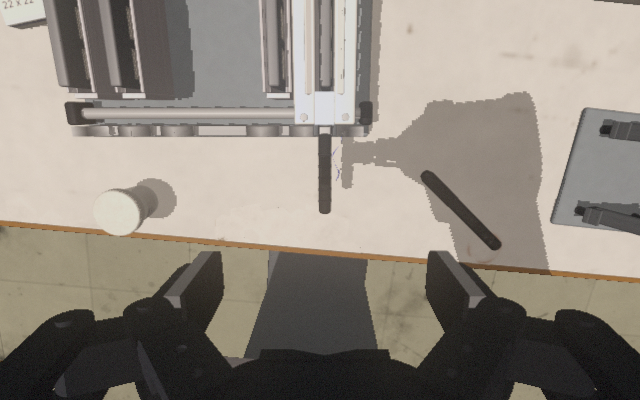

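```bash
python3 - <<'E'
from rig import env
print(env.job_done())
E
```

```text
the job is handed in; nothing more can be done
None
```

The tray is filed in the empty bay at the right-hand end of the magazine, with the guide head locked above it. I handed the job in at about 23 s.

- **Head:** I lifted the release bar about 23 mm, slid the head about 100 mm to the empty bay and let the bar go. The bar's top was back at 95 mm above the bench, which means fully down, and the head sat within about 1 mm of the bay.
- **Tray:** The arm could not tilt its tool, so I gripped the tray's upper edge with the fingers vertical. It came upright as I drew it out of the rest. It still leaned about 8°, so I straightened it against the slot wall with under 5 N of side force. I then lowered it level through the slot and released it to drop onto the bay floor.
- **Last checks:**
  - The tray's top is about 103 mm above the bench, against 102 mm for the filed ones.
  - The head is still centred over the bay and the bar is still down.
  - The final wrist and side pictures showed nothing out of place; I judged the filed trays and the things round about from those pictures only and did not measure them.
  - The gripper is clear of everything.
- **Disagreement:** Just before the final lowering, one side-camera reading showed the tray leaning about 14°. It came from only 32 points on the sliver still above the head, so I ignored it.

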